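# Rebuild the top of a bicycle headset

## Task

Rebuild the top of the headset on the bicycle beside the table: slide over the upright steerer first the split wedge ring, then the bearing cover, then the spacer. Bed each one fully home on what lies below with a firm push of about 15 N, held for a moment, before you fetch the next; the cover's rubber lip drags on the way down. The steerer is carbon, so feel your way on and never bear on the bicycle with more than 30 N; leave the stem, mug, grease pot and hex key where they are.

Things in the scene. Friction and masses are not known exactly. Their poses are not given: they have to be found in the camera images.
- bike: Bicycle without bars or front wheel, fixed in a repair stand past the table's far edge, nose to -y, so that its black carbon steerer stands plumb: a rigid 28.6 mm post, square top. Origin on the steerer axis at the bearing's flat face, level with the red head tube's rim (48 mm across, so fingertips stay above it there); z up. The bearing's bevelled seat is 37.6 mm wide at the face, 33 mm 4.5 mm down.
- steerer_tip (a point): Centre of the flat top of the steerer, on its axis, 58 mm above the origin of bike. Its edge is only broken by 0.6 mm.
- wedge_ring: Split compression ring, bare aluminium, about 18 g, bore 29.6 mm: a flange 40 mm across and 6 mm thick over a downward cone 4 mm deep (35.6 to 32 mm). Origin on its axis at the flange's underside, 4 mm above the table; z up. It lies the right way up. Seated, its cone is in the bearing and the flange lies on the bearing face: its origin meets that of bike.
- cover: Bearing cover, bare aluminium, 30 g, 14.5 mm high: 49 mm across for the lowest 9 mm, tapering to 36 mm on top; bore 29.6 mm; hollow below (43 mm wide, 5.5 mm deep) for the ring's flange. Origin at the centre of its lower rim, z up. Right way up. Seated, its origin is 0.5 mm above that of bike. A rubber lip 11 mm up its bore drags 3 to 8 N on the steerer, more off-centre; it stays where left.
- spacer: Plain spacer, bare aluminium tube, about 20 g: 36 mm across, bore 29.6 mm, 10 mm high, both ends alike. Origin at the centre of its underside, z up. Seated on the seated cover, its origin lies 15 mm above that of bike.
- stem: Handlebar stem, dark, about 135 mm long, 42 mm high, lying on the table; not used now. Origin at the foot of its steerer clamp, x towards the bar clamp.
- mug: White mug, 76 mm across, 75 mm high, standing; handle at its +y. Origin under its centre.
- grease_pot: White pot with black lid, 62 mm across, 52 mm high. Origin under its centre.
- hex_key: Dark L-shaped hex key, 6 mm thick, 95 mm long, lying flat. Origin midway along its long arm, on the table.
Things that resemble listed ones, but are neither listed nor needed, are in the scene too. Leave any brown look-alike of the spacer alone.

How it is judged:
By the outcome, as a careful person would: the job done as asked, in the order asked, and still so for the second after the job is handed in, with the robot touching nothing.
It also fails if it takes over 72 s, if anything falls off the work surface, if the arm or the gripper's body presses on something with over 40 N, if the wrist force passes 120 N, or if a joint passes its speed limit or range.

## Robot

A 6-joint arm with a two-finger parallel gripper is mounted at the origin on the work surface. World frame = base frame: x ahead of the robot, y to its left, z up, the work surface at z = 0. Lengths are in m, angles in rad, forces in N, time in s.
With the tool pointing down it reaches from about 0.425 to 0.95 m from the base axis. Payload 3.5 kg.
Tool frame: the origin (TCP) lies midway between the tips of the shut fingers; the grasp point (between the pads) lies 19 mm behind it; z points along the fingers, y is the direction in which the jaws open and shut (so a half turn about z gives the same grasp; the last joint's range is limited). The gripper opens to 85 mm and grips with 20 to 120 N. Pads are 22 mm wide; open, the fingers measure 114 mm over their backs; the gripper's body (76 mm by 85 mm) begins 54 mm behind the grasp point. The pads swing forward as they close: fully open they stand 13 mm farther back than shut.
Start: joints at [-1.475, 0.286, 1.577, -0, 1.279, -0.15], TCP at [0.164, -0.655, 0.231] pointing down, gripper open.
Joint ranges: [-2.77, 2.77], [-0.9, 2.22], [0.21, 2.48], [-1.53, 4.67], [0.24, 2.81], [-2.84, 2.84]. Speed limits (rad/s): [2.79, 2.79, 3.14, 3.14, 3.14, 3.14].

## Interface

Orientations are given as a unit quaternion [x, y, z, w].
In Python, from plant import * gives the robot as it stands.
- The arm moves only by the shell command python3 -m jog 'ROWS' [FORCE]. ROWS is a JSON object of lists of equal length, an entry for each row: "travel": the shift along the world's x, y, z in mm, a list of three; "dr": the turn, a rotation vector about the world's x, y, z in degrees, a list of three; "jaw": the closure in counts, from 0 (fully open) to 255 (shut). In form: {"travel": [[x, y, z], ...], "dr": [[wx, wy, wz], ...], "jaw": [jaw, ...]}. A call has 1 to 5 rows; each row shifts and turns the commanded pose from where the row before left it; what a row does not reach is not made up. A row lasts 1/12 s, in which the tool goes at most 41.7 mm and 7.16 degrees, less where a joint would pass 70% of its speed; a pose out of reach is approached as far as the arm can. A call is refused whole if a number of a shift passes 41.7 or a number of a turn 7.16, either way. A call with a gripper value outside its range is refused whole. The fingers move at their own pace and stop on an object; FORCE is the grip in N (left out, the last holds). Time passes only in rows, so rows that do not move let the fingers close. It gives the time, the measured TCP pose, the force and the opening at its end, in the units of the state.
- get_state(): the state, without advancing time (a new reading comes with each control period).
- read_camera(name): name is "side" or "top" or "wrist"; returns the picture (420x560x3 uint8, red, green, blue); there is no depth.
- camera_info(name): a dict with "K" (3x3 intrinsics, pixels), "k1" (the pictures are not rectified: a ray, as slopes to the right and down, at radius r is drawn at 1 + k1 r^2 times it, then the intrinsics apply), "R" (3x3) and "t" (3): a world point X has camera coordinates R X + t; the wrist camera has in their place "mount" (4x4, takes a point from camera to tool coordinates, whose origin is the TCP and whose axes are the flange's). Camera axes: x right, y down, z forward; pixel columns grow to the right and rows downward; lengths in m; the calibration is good to about 2 mm. A picture is of the moment at which its call begins: read the wrist's pose just before it. camera_info takes no time and is no camera call.
- sign_off(): hands the job in, once; it reports no verdict.
The state is a dict: "time": time; "qpos": joint angles; "dq": joint speeds; "joint_efforts": joint torques, N m; "eef_pos": TCP position; "tcp_rot": TCP orientation; "contact_force": force on the tool from outside, world axes, zero at the start; "wrist_torque": the same for the moment, N m; "opening": opening from 0.0 (shut) to 1.0 (fully open).
Only numpy, scipy, OpenCV 4.12 (cv2) and the standard library are available. Lean on these libraries where they do the work, as an engineer would, in place of code of your own. Each camera call takes 0.05 s, during which the arm holds its last target. There are 200 camera calls.

## Working session

There is one attempt and no reset: what is moved stays moved. The work goes in short steps, Python scripts to look and compute and a shell command to move; the robot and the scene stay as the last step left them, time stands still between calls to the robot, and variables do not carry over. Pictures are saved under pics/ and viewed, about 8 in all and at most 12, crops included, and the job is handed in when it is done.

```bash
mkdir -p pics; ls; python3 - <<'E'
from plant import *
import cv2,numpy as np
s=get_state();print({k:np.round(v,3).tolist() for k,v in s.items()})
for n in("top","side","wrist"):
    c=camera_info(n);print(n,{k:np.round(v,4).tolist() for k,v in c.items()})
    cv2.imwrite(f"pics/{n}0.png",read_camera(n)[:,:,::-1])
E
```

```text
pics
{'time': 0.0, 'qpos': [-1.475, 0.287, 1.578, -0.0, 1.279, -0.15], 'dq': [-0.001, -0.001, 0.003, 0.001, 0.001, -0.001], 'joint_efforts': [0.001, -40.598, -29.263, -0.0, 0.006, -0.0], 'eef_pos': [0.164, -0.654, 0.23], 'tcp_rot': [0.992, 0.123, 0.0, -0.001], 'contact_force': [-0.805, -0.125, 0.168], 'wrist_torque': [0.011, 0.022, 0.017], 'opening': 1.002}
top {'K': [[516.618, 0.0, 287.8081], [0.0, 516.618, 211.7365], [0.0, 0.0, 1.0]], 'k1': -0.147, 'R': [[0.0057, -0.9998, 0.0168], [-0.9969, -0.007, -0.0781], [0.0782, -0.0163, -0.9968]], 't': [-0.0249, 0.5232, 1.4311]}
side {'K': [[443.4925, 0.0, 278.1911], [0.0, 443.4925, 211.9874], [0.0, 0.0, 1.0]], 'k1': -0.1403, 'R': [[0.994, -0.1095, -0.0065], [-0.0759, -0.644, -0.7612], [0.0791, 0.7571, -0.6484]], 't': [-0.5062, 0.1147, 0.9472]}
wrist {'K': [[350.9026, 0.0, 281.1722], [0.0, 350.9026, 212.3537], [0.0, 0.0, 1.0]], 'k1': -0.0805, 'mount': [[-0.0007, -0.9602, -0.2792, 0.0713], [1.0, -0.0004, -0.0013, -0.0002], [0.0011, -0.2792, 0.9602, -0.1414], [0.0, 0.0, 0.0, 1.0]]}
```

View pics/top0.png

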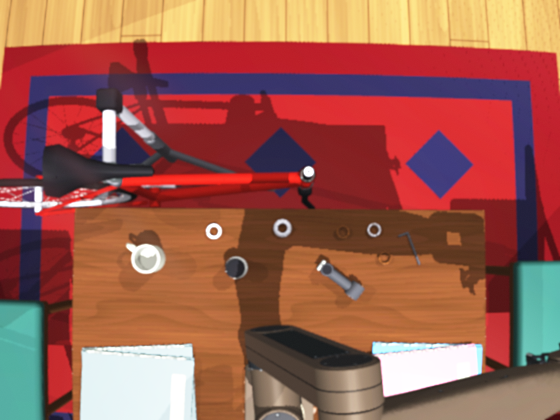

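View pics/side0.png

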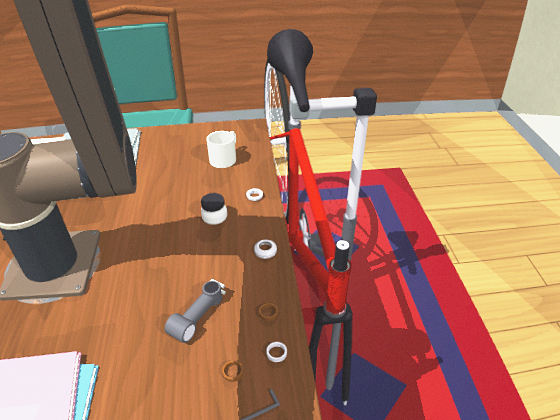

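The top view shows three pale rings at (213,231), (282,228) and (374,230), and brown look-alikes at (342,232) and (385,258). The steerer top is at (308,173). In the side view the pale rings are at (255,195), (265,249) and (277,352), and the steerer tip is at (343,245). Next I'll measure these and enlarge the pale candidates.

```bash
cat > h.py <<'E'
from plant import *
import cv2,numpy as np
from scipy.spatial.transform import Rotation as Ro
def cam(n,s=None):
    c=camera_info(n);K=np.array(c["K"]);k=c["k1"]
    if n=="wrist":
        M=np.array(c["mount"]);W=Ro.from_quat(s["tcp_rot"]).as_matrix()
        Rc=W@M[:3,:3];o=W@M[:3,3]+np.array(s["eef_pos"])
    else:
        Rc=np.array(c["R"]).T;o=-Rc@np.array(c["t"])
    return K,k,Rc,o
def ray(n,uv,s=None):
    K,k,Rc,o=cam(n,s)
    p=cv2.undistortPoints(np.array([[uv]],float),K,np.array([k,0,0,0,0.]))[0,0]
    d=Rc@np.array([p[0],p[1],1]);return o,d/np.linalg.norm(d)
def onz(n,uv,z,s=None):
    o,d=ray(n,uv,s);return o+d*(z-o[2])/d[2]
def tri(a,b):
    A=np.zeros((3,3));B=np.zeros(3)
    for o,d in(a,b):
        P=np.eye(3)-np.outer(d,d);A+=P;B+=P@o
    x=np.linalg.solve(A,B);return x,[np.linalg.norm(np.cross(x-o,d)) for o,d in(a,b)]
def proj(n,X,s=None):
    K,k,Rc,o=cam(n,s);v=Rc.T@(np.array(X)-o)
    return cv2.projectPoints(v[None],np.zeros(3),np.zeros(3),K,np.array([k,0,0,0,0.]))[0].ravel()
def snap(n,f):
    s=get_state();im=read_camera(n)[:,:,::-1].copy();cv2.imwrite("pics/"+f,im);return s,im
E
python3 - <<'E'
from h import *
T=cv2.imread("pics/top0.png");S=cv2.imread("pics/side0.png")
for a,b in(((213,231),(255,195)),((282,228),(265,249)),((374,230),(277,352)),((308,172.5),(343,244.5))):
    x,e=tri(ray("top",a),ray("side",b));print(x.round(4),np.round(e,4))
def crop(I,u,v,w=22):return cv2.resize(I[v-w:v+w,u-w:u+w],(264,264),interpolation=cv2.INTER_CUBIC)
a=np.hstack([crop(T,213,231),crop(T,282,228),crop(T,374,230)])
b=np.hstack([crop(S,255,195),crop(S,265,249),crop(S,277,352)])
cv2.imwrite("pics/c.png",np.vstack([a,b]))
E
```

```text
[ 0.4696  0.1907 -0.0008] [0.0011 0.0011]
[ 0.4788 -0.0057 -0.    ] [0.0004 0.0004]
[ 0.4758 -0.2687  0.0019] [0.0017 0.0017]
[ 0.631  -0.0761  0.065 ] [0.0027 0.0027]
```

View pics/c.png

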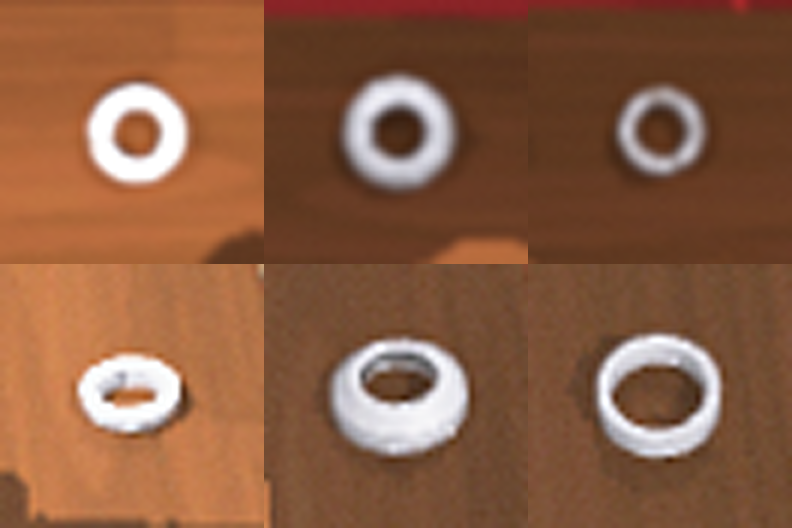

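All three are identified. The left one is a flat flange with a small cone, so it's the wedge ring at about (0.470, 0.191). The middle one is domed and widest, so it's the cover at (0.479, -0.006). The right one is a thin-walled plain tube, so it's the spacer at (0.476, -0.269). The steerer tip is at about (0.631, -0.076, 0.065). I'm moving above the wedge ring.

```bash

python3 -m jog '{"travel":[[25.5,29.6,0],[25.5,29.6,0],[25.5,29.6,0],[25.5,29.6,0],[25.5,29.6,0]],"dr":[[0,0,-7.05],[0,0,-7.05],[0,0,0],[0,0,0],[0,0,0]],"jaw":[0,0,0,0,0]}' 60
python3 -m jog '{"travel":[[25.5,29.6,0],[25.5,29.6,0],[25.5,29.6,0],[25.5,29.6,0],[25.5,29.6,0]],"dr":[[0,0,0],[0,0,0],[0,0,0],[0,0,0],[0,0,0]],"jaw":[0,0,0,0,0]}'
python3 -m jog '{"travel":[[25.5,29.6,0],[25.5,29.6,0],[0,41,0],[0,41,0],[0,41,0]],"dr":[[0,0,0],[0,0,0],[0,0,0],[0,0,0],[0,0,0]],"jaw":[0,0,0,0,0]}'
python3 -m jog '{"travel":[[0,41,0],[0,41,0],[0,41,0],[0,41,0],[0,41,-10]],"dr":[[0,0,0],[0,0,0],[0,0,0],[0,0,0],[0,0,0]],"jaw":[0,0,0,0,0]}'
python3 -m jog '{"travel":[[0,41,-20],[0,41,-30],[0,41,-30],[0,36,-20],[0,0,0]],"dr":[[0,0,0],[0,0,0],[0,0,0],[0,0,0],[0,0,0]],"jaw":[80,80,80,80,80]}'
python3 - <<'E'
from h import *
s,im=snap("wrist","w1.png");print(s["eef_pos"],s["tcp_rot"],s["opening"],s["contact_force"],proj("wrist",[.4696,.1907,.01],s))
E
```

```text
time: 0.57
eef_pos: [0.2925, -0.505, 0.2309]
tcp_rot: [1.0, -0.0, -0.0, -0.0]
contact_force: [1.0, -0.4, 0.7]
opening: 0.999
time: 0.98
eef_pos: [0.42, -0.3569, 0.2311]
tcp_rot: [1.0, -0.0, -0.0, -0.0]
contact_force: [0.5, -0.2, 0.4]
opening: 0.999
time: 1.4
eef_pos: [0.4701, -0.1745, 0.2308]
tcp_rot: [1.0, -0.0, -0.0, -0.0]
contact_force: [1.1, -0.0, -0.3]
opening: 1.001
time: 1.82
eef_pos: [0.4709, 0.0298, 0.2234]
tcp_rot: [1.0, -0.0, 0.002, 0.0]
contact_force: [0.3, 0.2, 0.6]
opening: 0.997
time: 2.23
eef_pos: [0.466, 0.1729, 0.1288]
tcp_rot: [1.0, 0.002, -0.005, -0.0]
contact_force: [-0.1, -1.0, 0.4]
opening: 0.692
[0.466029   0.17291471 0.12884046] [ 9.99985997e-01  2.48249629e-03 -4.66269263e-03 -3.21049395e-04] 0.6917399180168229 [-0.0586237  -0.99371578  0.39138223] [258.88890661 200.69164951]
```

View pics/w1.png

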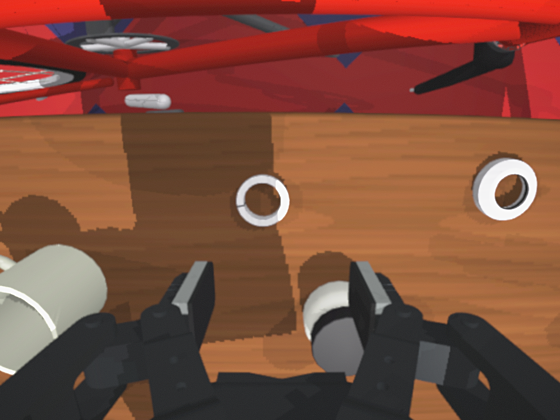

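The wrist view shows the ring at (263,201) with its split on the left, the cover at (505,188), and the fingers clear of everything. I'll get exact values from a mask.

```bash
cat >> h.py <<'E'
def rings(im,roi,thr=150):
    u0,v0,u1,v1=roi;m=np.zeros(im.shape[:2],np.uint8)
    sub=im[v0:v1,u0:u1].astype(int);ok=(sub.min(2)>thr)&(np.ptp(sub,axis=2)<45);m[v0:v1,u0:u1]=ok*255
    cs,_=cv2.findContours(m,cv2.RETR_EXTERNAL,cv2.CHAIN_APPROX_NONE)
    c=max(cs,key=cv2.contourArea);return cv2.fitEllipse(cv2.convexHull(c)),cv2.boundingRect(c)
E
python3 - <<'E'
from h import *
im=cv2.imread("pics/w1.png")
s=dict(eef_pos=[0.466029,0.17291471,0.12884046],tcp_rot=[9.99985997e-01,2.48249629e-03,-4.66269263e-03,-3.21049395e-04])
for roi,z in(((225,160,300,235),.008),((465,145,545,230),.006)):
    e,b=rings(im,roi);print(e,b,onz("wrist",e[0],z,s))
    a=onz("wrist",(b[0],b[1]+b[3]/2),z,s);c=onz("wrist",(b[0]+b[2],b[1]+b[3]/2),z,s);print(a,c,(a-c)[1])
s,_=snap("wrist","w2.png");print(s["eef_pos"],s["tcp_rot"],s["opening"])
e,b=rings(_,(200,120,340,260));print(e,onz("wrist",e[0],.008,s))
E
```

```text
((262.4776611328125, 200.23626708984375), (50.88477325439453, 52.90367126464844), 99.71334838867188) (236, 175, 54, 51) [0.4694438  0.18805985 0.008     ]
[0.46914857 0.20851552 0.008     ] [0.46933103 0.16684862 0.008     ] 0.04166689686181391
((506.3414611816406, 189.14959716796875), (55.825340270996094, 66.1476821899414), 38.965213775634766) (476, 159, 61, 61) [ 0.4793016  -0.00559887  0.006     ]
[0.47871618 0.01997063 0.006     ] [ 0.47936446 -0.03244593  0.006     ] 0.052416554431095025
[0.46749236 0.17094496 0.13078105] [ 9.99991773e-01  2.37078119e-03 -3.27167996e-03  3.59541658e-04] 0.6875825900705931
((259.93157958984375, 201.77500915527344), (50.42185974121094, 52.41038513183594), 96.64134216308594) [0.46949453 0.18802428 0.008     ]
```

```bash

python3 -m jog '{"travel":[[2,17,0],[0,0,-30],[0,0,-30],[0,0,-30],[0,0,-20]],"dr":[[0,0,0],[0,0,0],[0,0,0],[0,0,0],[0,0,0]],"jaw":[105,105,105,105,105]}'
python3 -m jog '{"travel":[[0,0,0],[0,0,0]],"dr":[[0,0,0],[0,0,0]],"jaw":[105,105]}'
python3 - <<'E'
from h import *
s=get_state();print(Ro.from_quat(s["tcp_rot"]).as_matrix().round(4))
s,im=snap("wrist","w3.png")
print([proj("wrist",[.4695,.188,z],s) for z in(0,.01)])
E
```

```text
time: 2.75
eef_pos: [0.4723, 0.1843, 0.0228]
tcp_rot: [1.0, -0.001, -0.0, 0.0]
contact_force: [-0.6, -0.3, 0.1]
opening: 0.593
time: 2.92
eef_pos: [0.4726, 0.1846, 0.0242]
tcp_rot: [1.0, -0.001, -0.0, 0.0]
contact_force: [1.7, -0.6, 0.3]
opening: 0.589
[[ 1.e+00 -2.e-03 -8.e-04]
 [-2.e-03 -1.e+00 -3.e-04]
 [-8.e-04  3.e-04 -1.e+00]]
[array([275.55930245, 261.17364761]), array([275.2309253 , 269.66568858])]
```

View pics/w3.png

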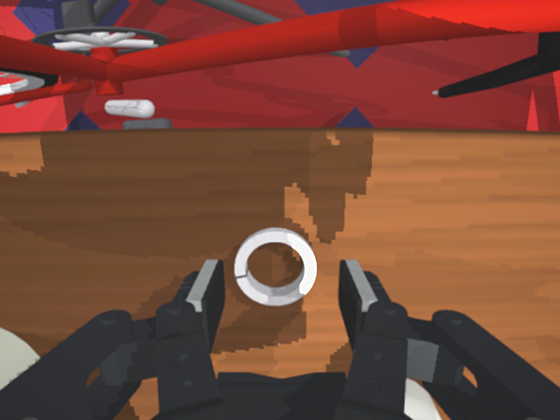

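The ring at (275,267) is where I predicted and lies between the pads. I'll lower until the tips feel the table.

```bash

python3 -m jog '{"travel":[[-3,3.4,-8],[0,0,-8],[0,0,0]],"dr":[[0,0,0],[0,0,0],[0,0,0]],"jaw":[105,105,105]}'
python3 -m jog '{"travel":[[0,0,-3],[0,0,-2],[0,0,0]],"dr":[[0,0,0],[0,0,0],[0,0,0]],"jaw":[105,105,105]}'
python3 -m jog '{"travel":[[0,0,-2],[0,0,0]],"dr":[[0,0,0],[0,0,0]],"jaw":[105,105]}'
```

```text
time: 3.22
eef_pos: [0.4688, 0.1891, 0.0075]
tcp_rot: [1.0, -0.0, -0.0, 0.0]
contact_force: [0.1, 0.1, -0.2]
opening: 0.589
time: 3.47
eef_pos: [0.4691, 0.1891, 0.0027]
tcp_rot: [1.0, -0.0, -0.0, 0.0]
contact_force: [0.9, 0.7, -0.3]
opening: 0.591
time: 3.63
eef_pos: [0.4692, 0.1891, 0.0008]
tcp_rot: [1.0, -0.0, -0.0, 0.0]
contact_force: [-0.2, 0.2, 0.3]
opening: 0.586
```

```bash

python3 -m jog '{"travel":[[0,0,-2],[0,0,0]],"dr":[[0,0,0],[0,0,0]],"jaw":[105,105]}'
python3 -m jog '{"travel":[[0,0,-2],[0,0,0]],"dr":[[0,0,0],[0,0,0]],"jaw":[105,105]}'
```

```text
time: 3.8
eef_pos: [0.4691, 0.1891, -0.0013]
tcp_rot: [1.0, -0.0, -0.0, 0.0]
contact_force: [0.1, 0.6, 1.1]
opening: 0.587
time: 3.97
eef_pos: [0.4695, 0.1891, -0.003]
tcp_rot: [1.0, -0.0, 0.0, -0.0]
contact_force: [-0.1, 0.1, 0.8]
opening: 0.583
```

```bash

python3 -m jog '{"travel":[[0,0,-2],[0,0,0]],"dr":[[0,0,0],[0,0,0]],"jaw":[105,105]}'
python3 -m jog '{"travel":[[0,0,-1],[0,0,0]],"dr":[[0,0,0],[0,0,0]],"jaw":[105,105]}'
```

```text
time: 4.13
eef_pos: [0.4696, 0.1892, -0.0031]
tcp_rot: [1.0, 0.0, -0.001, 0.0]
contact_force: [-6.3, -1.6, 15.7]
opening: 0.588
time: 4.3
eef_pos: [0.4696, 0.1892, -0.0031]
tcp_rot: [1.0, 0.0, -0.001, 0.0]
contact_force: [-8.5, -1.8, 21.0]
opening: 0.589
```

The tips touch the table at TCP z = -3.1 mm, with about 7 N/mm of compliance. I'll raise so the tips grip the upper part of the flange (about 6 mm up) and close.

```bash

python3 -m jog '{"travel":[[0,0,10.3],[0,0,0]],"dr":[[0,0,0],[0,0,0]],"jaw":[105,105]}'
python3 -m jog '{"travel":[[0,-1,0],[0,0,0],[0,0,0],[0,0,0],[0,0,0]],"dr":[[0,0,0],[0,0,0],[0,0,0],[0,0,0],[0,0,0]],"jaw":[255,255,255,255,255]}' 70
python3 -m jog '{"travel":[[0,0,30],[0,0,40],[0,0,40],[0,0,20],[0,0,0]],"dr":[[0,0,0],[0,0,0],[0,0,0],[0,0,0],[0,0,0]],"jaw":[255,255,255,255,255]}'
python3 - <<'E'
from h import *
s,im=snap("wrist","w4.png");print(s["eef_pos"])
E
```

```text
time: 4.47
eef_pos: [0.4707, 0.1894, 0.006]
tcp_rot: [1.0, -0.0, 0.002, -0.0]
contact_force: [0.6, -0.0, -0.2]
opening: 0.587
time: 4.88
eef_pos: [0.47, 0.1884, 0.0055]
tcp_rot: [1.0, -0.0, 0.0, -0.0]
contact_force: [-3.7, 0.1, 11.8]
opening: 0.412
time: 5.3
eef_pos: [0.4729, 0.1888, 0.1397]
tcp_rot: [1.0, -0.0, 0.005, -0.001]
contact_force: [1.0, 0.7, -0.5]
opening: 0.412
[0.4728597  0.18876076 0.13971374]
```

View pics/w4.png

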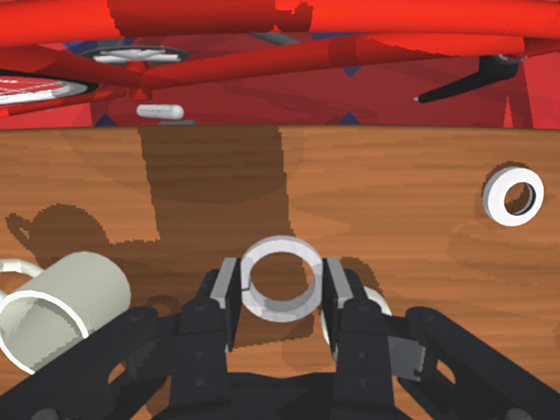

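The ring is held level at (282,280) between the pads. I'll work out its offset in the tool frame and check the top-tube height near the steerer.

```bash
python3 - <<'E'
from h import *
im=cv2.imread("pics/w4.png")
# fixed-tool frame: pretend TCP at origin, pointing down
s=dict(eef_pos=[0,0,0],tcp_rot=[1,0,0,0])
hsv=im.astype(int)
for thr in(140,170):
    m=((im.min(2)>thr)&(np.ptp(hsv,axis=2)<45)).astype(np.uint8)*255
    m[:, :240]=0;m[:,324:]=0;m[:225]=0;m[330:]=0
    cs,h=cv2.findContours(m,cv2.RETR_CCOMP,cv2.CHAIN_APPROX_NONE)
    for c in cs:
        if cv2.contourArea(c)>800:
            e=cv2.fitEllipse(c);print(thr,e,onz("wrist",e[0],.0045,s))
o,d=ray("top",(200,182))
for z in(0,.05,.1,.15,.2):print(z,onz("top",(200,182),z),proj("side",onz("top",(200,182),z)))
E
```

```text
140 ((281.6390075683594, 278.65325927734375), (77.91077423095703, 81.16144561767578), 178.4935302734375) [0.00157043 0.00030675 0.0045    ]
170 ((280.32330322265625, 271.8524169921875), (61.6840934753418, 76.30243682861328), 79.72035217285156) [0.00479929 0.00086921 0.0045    ]
0 [0.60873079 0.23047194 0.        ] [306.08146555 181.70287761]
0.05 [0.60195413 0.22269296 0.05      ] [304.58954566 167.9500044 ]
0.1 [0.59517747 0.21491398 0.1       ] [302.98612985 153.25742653]
0.15 [0.5884008  0.20713499 0.15      ] [301.25993489 137.54120483]
0.2 [0.58162414 0.19935601 0.2       ] [299.39839219 120.71030433]
```

```bash

python3 -m jog '{"travel":[[18,-30,0],[18,-30,0],[18,-30,0],[18,-30,0],[18,-30,0]],"dr":[[0,0,0],[0,0,0],[0,0,0],[0,0,0],[0,0,0]],"jaw":[255,255,255,255,255]}'
python3 -m jog '{"travel":[[18,-30,0],[18,-30,0],[18,-30,0],[12,-23,0],[0,0,0]],"dr":[[0,0,0],[0,0,0],[0,0,0],[0,0,0],[0,0,0]],"jaw":[255,255,255,255,255]}'
python3 -m jog '{"travel":[[0,0,0],[0,0,0]],"dr":[[0,0,0],[0,0,0]],"jaw":[255,255]}'
python3 - <<'E'
from h import *
s,im=snap("wrist","w5.png");print(s["eef_pos"],Ro.from_quat(s["tcp_rot"]).as_matrix().round(4).tolist(),proj("wrist",[.631,-.0761,.065],s))
E
```

```text
time: 5.77
eef_pos: [0.5581, 0.0368, 0.131]
tcp_rot: [1.0, -0.0, -0.003, -0.0]
contact_force: [0.4, 0.8, -1.9]
opening: 0.413
time: 6.18
eef_pos: [0.6257, -0.0793, 0.1311]
tcp_rot: [1.0, -0.002, -0.001, 0.0]
contact_force: [-0.1, -0.6, 0.3]
opening: 0.407
time: 6.35
eef_pos: [0.6236, -0.0742, 0.1315]
tcp_rot: [1.0, -0.0, -0.002, -0.001]
contact_force: [-0.2, 0.2, -0.6]
opening: 0.413
[ 0.62358891 -0.07416902  0.13149786] [[1.0, -0.0006, -0.0047], [-0.0005, -1.0, 0.0017], [-0.0047, -0.0017, -1.0]] [285.40434282 216.96714367]
```

View pics/w5.png

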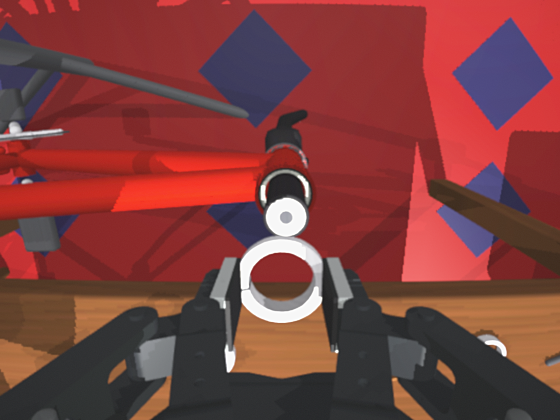

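The steerer tip is at (286,217) and I predicted (285,217), so the triangulation holds. Now I'll measure the ring against the steerer in the tool frame from this picture.

```bash
python3 - <<'E'
from h import *
im=cv2.imread("pics/w5.png");g=im.min(2)
print("col",[(v,int(im[v,283].min()),int(im[v,283].max())) for v in range(194,330,1) if v<242 or v>=242 and v%2==0])
print("row280",[(u,int(g[280,u])) for u in range(236,332,2)])
m=((g>150)).astype(np.uint8);m[:190]=0;m[238:]=0;m[:,:255]=0;m[:,320:]=0
cs,_=cv2.findContours(m,0,1);c=max(cs,key=cv2.contourArea);print(cv2.boundingRect(c),cv2.fitEllipse(cv2.convexHull(c)))
E
```

```text
col [(194, 44, 46), (195, 49, 49), (196, 61, 63), (197, 107, 109), (198, 221, 228), (199, 255, 255), (200, 250, 250), (201, 248, 248), (202, 247, 247), (203, 247, 247), (204, 247, 247), (205, 247, 247), (206, 247, 247), (207, 247, 247), (208, 247, 247), (209, 248, 248), (210, 251, 251), (211, 244, 247), (212, 170, 178), (213, 161, 171), (214, 166, 175), (215, 167, 177), (216, 168, 177), (217, 168, 177), (218, 168, 177), (219, 168, 178), (220, 166, 176), (221, 164, 173), (222, 178, 185), (223, 242, 244), (224, 251, 251), (225, 248, 248), (226, 247, 247), (227, 247, 247), (228, 247, 247), (229, 247, 247), (230, 247, 247), (231, 247, 247), (232, 247, 247), (233, 248, 248), (234, 249, 249), (235, 253, 254), (236, 202, 203), (237, 173, 177), (238, 182, 186), (239, 228, 229), (240, 252, 252), (241, 248, 248), (242, 247, 247), (244, 247, 247), (246, 247, 247), (248, 247, 247), (250, 249, 251), (252, 167, 215), (254, 37, 139), (256, 43, 141), (258, 43, 141), (260, 41, 140), (262, 43, 142), (264, 43, 141), (266, 45, 142), (268, 44, 141), (270, 42, 141), (272, 42, 141), (274, 42, 141), (276, 4
[... 399 characters left out ...]
26, 70, 176), (328, 67, 177)]
row280 [(236, 48), (238, 43), (240, 129), (242, 252), (244, 247), (246, 248), (248, 245), (250, 109), (252, 46), (254, 42), (256, 42), (258, 42), (260, 41), (262, 42), (264, 44), (266, 42), (268, 42), (270, 41), (272, 41), (274, 42), (276, 43), (278, 42), (280, 42), (282, 42), (284, 41), (286, 41), (288, 41), (290, 42), (292, 42), (294, 41), (296, 43), (298, 41), (300, 42), (302, 41), (304, 42), (306, 40), (308, 40), (310, 43), (312, 108), (314, 135), (316, 176), (318, 175), (320, 172), (322, 79), (324, 38), (326, 42), (328, 44), (330, 44)]
(266, 198, 41, 40) ((284.86151123046875, 218.78289794921875), (40.367523193359375, 44.375205993652344), 35.264427185058594)
```

```bash
python3 - <<'E'
from h import *
T=dict(eef_pos=[0,0,0],tcp_rot=[1,0,0,0])
im=cv2.imread("pics/w5.png");g=im.min(2)
for h in(.002,.0045,.007,.010):
    f=lambda v:onz("wrist",(281.5,v),h,T)[0]
    k=lambda u:onz("wrist",(u,280),h,T)[1]
    print("ring",h,"outer d",f(238.5)-f(322.7),"c",(f(238.5)+f(322.7))/2,"bore d",f(252.3)-f(311),"c",(f(252.3)+f(311))/2,"y outer c",(k(240.5)+k(321.7))/2,k(240.5)-k(321.7),"bore",(k(250)+k(311.5))/2)
m=(g>130).astype(np.uint8);m[:190]=0;m[237:]=0;m[:,:262]=0;m[:,312:]=0
r=[np.where(m[v])[0] for v in range(210,226)];uc=np.mean([(a[0]+a[-1])/2 for a in r]);w=max(a[-1]-a[0]+1 for a in r);print("steerer u",uc,w)
for h in(-.062,-.066,-.070,-.074):
    f=lambda v:onz("wrist",(uc,v),h,T)[0]
    a=onz("wrist",(uc-w/2,217),h,T);b=onz("wrist",(uc+w/2,217),h,T)
    print("st",h,f(197.4)-f(236.3),(f(197.4)+f(236.3))/2,a[1]-b[1],(a[1]+b[1])/2)
E
```

```text
ring 0.002 outer d 0.041276740482306805 c -0.0015312712946507108 bore d 0.02879238333630084 c -0.0015879751545322743 y outer c 0.0005460334663463986 0.035738043649320456 bore 0.0006991132851183277
ring 0.0045 outer d 0.04053625740122613 c -0.00022672367275930472 bore d 0.02827586307633364 c -0.0002824102951268677 y outer c 0.0005418277468779639 0.035096921885246386 bore 0.0006921613939674621
ring 0.007 outer d 0.039795774320145465 c 0.0010778239491320944 bore d 0.02775934281636644 c 0.001023154564278539 y outer c 0.0005376220274095293 0.0344558001211723 bore 0.0006852095028165982
ring 0.01 outer d 0.038907194622848654 c 0.002643281095401788 bore d 0.02713951850440579 c 0.002589832395565036 y outer c 0.0005325751640474063 0.03368645400428341 bore 0.0006768672334355611
steerer u 285.65625 42
st -0.062 0.024650649366426552 0.008957167838259977 0.025456358178506857 -0.0021460904277196477
st -0.066 0.02513552260891118 0.007733097849324681 0.025957079548901016 -0.0021944325806522065
st -0.07 0.02562039585139582 0.006509027860389378 0.026457800919295178 -0.002242774733584766
st -0.074 0.026105269093880466 0.005284957871454079 0.026958522289689334 -0.002291116886517324
```

```bash

python3 -m jog '{"travel":[[7.6,-2.7,0],[0,0,-25],[0,0,-25],[0,0,0],[0,0,0]],"dr":[[0,0,0],[0,0,0],[0,0,0],[0,0,0],[0,0,0]],"jaw":[255,255,255,255,255]}'
python3 - <<'E'
from h import *
s,im=snap("wrist","w6.png");print(s["eef_pos"],Ro.from_quat(s["tcp_rot"]).as_matrix().round(4).tolist(),s["contact_force"])
cv2.imwrite("pics/w6c.png",cv2.resize(im[190:350,200:360],(800,800)[:2] and (600,600)))
E
```

```text
time: 6.82
eef_pos: [0.6315, -0.0764, 0.0825]
tcp_rot: [1.0, 0.0, -0.002, -0.001]
contact_force: [-0.3, -0.2, 0.6]
opening: 0.415
[ 0.63150759 -0.07635934  0.08250346] [[1.0, 0.0009, -0.0041], [0.0009, -1.0, 0.0012], [-0.0041, -0.0012, -1.0]] [-0.31811815 -0.20201146  0.57699699]
```

View pics/w6c.png

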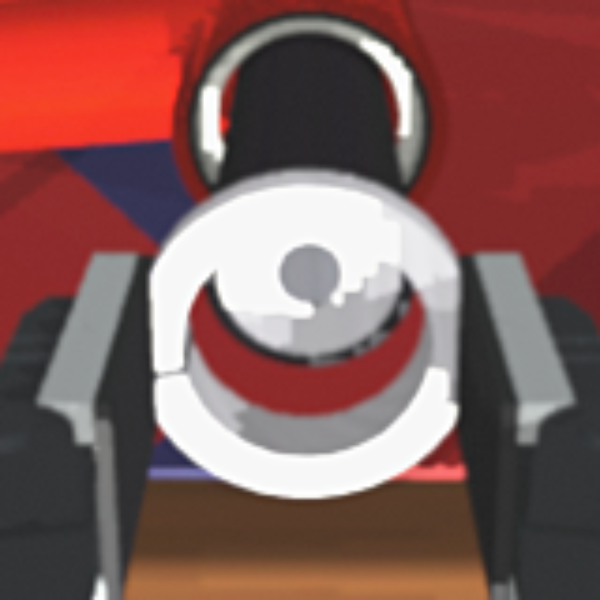

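The view shows the steerer tip dot at px (282.4, 262.5) inside the ring's bore. The ring centre is at about (282, 280.7), so y is aligned to about 0.3 mm. Next is x.

```bash
python3 - <<'E'
from h import *
s=dict(eef_pos=[0.63150759,-0.07635934,0.08250346],tcp_rot=Ro.from_matrix([[1.0,0.0009,-0.0041],[0.0009,-1.0,0.0012],[-0.0041,-0.0012,-1.0]]).as_quat())
for z in(.063,.065,.067):print(z,onz("wrist",(282.4,262.5),z,s))
print(onz("wrist",(282.2,280.7),.087,s))
E
```

```text
0.063 [ 0.62972429 -0.0764135   0.063     ]
0.065 [ 0.63064036 -0.07641023  0.065     ]
0.067 [ 0.63155644 -0.07640697  0.067     ]
[ 0.63212239 -0.07629852  0.087     ]
```

```bash

python3 -m jog '{"travel":[[-0.5,0,-5],[0,0,0]],"dr":[[-0.07,-0.24,0],[0,0,0]],"jaw":[255,255]}'
python3 -m jog '{"travel":[[0,0,-4],[0,0,0]],"dr":[[0,0,0],[0,0,0]],"jaw":[255,255]}'
python3 -m jog '{"travel":[[0,0,-2],[0,0,0]],"dr":[[0,0,0],[0,0,0]],"jaw":[255,255]}'
```

```text
time: 7.03
eef_pos: [0.633, -0.0775, 0.0803]
tcp_rot: [1.0, 0.0, 0.003, 0.001]
contact_force: [-1.2, 0.1, -0.2]
opening: 0.41
time: 7.2
eef_pos: [0.6324, -0.0776, 0.0755]
tcp_rot: [1.0, -0.0, 0.002, 0.001]
contact_force: [-0.6, -0.1, -0.9]
opening: 0.413
time: 7.37
eef_pos: [0.6323, -0.0776, 0.0732]
tcp_rot: [1.0, -0.0, 0.002, 0.001]
contact_force: [1.7, 0.0, -0.6]
opening: 0.412
```

```bash

python3 -m jog '{"travel":[[0,0,0],[0,0,0],[0,0,0]],"dr":[[0,0,0],[0,0,0],[0,0,0]],"jaw":[255,255,255]}'
python3 - <<'E'
from h import *
s=get_state();print(s["eef_pos"],Ro.from_quat(s["tcp_rot"]).as_matrix().round(4).tolist())
s,im=snap("wrist","w7.png")
cv2.imwrite("pics/w7c.png",cv2.resize(im[210:330,220:340],(600,600)))
E
```

```text
time: 7.62
eef_pos: [0.6324, -0.0776, 0.0733]
tcp_rot: [1.0, -0.0, 0.002, 0.001]
contact_force: [1.1, -0.2, -0.5]
opening: 0.406
[ 0.63240869 -0.07763175  0.073338  ] [[1.0, -0.0003, 0.0042], [-0.0003, -1.0, -0.0012], [0.0042, 0.0012, -1.0]]
```

View pics/w7c.png

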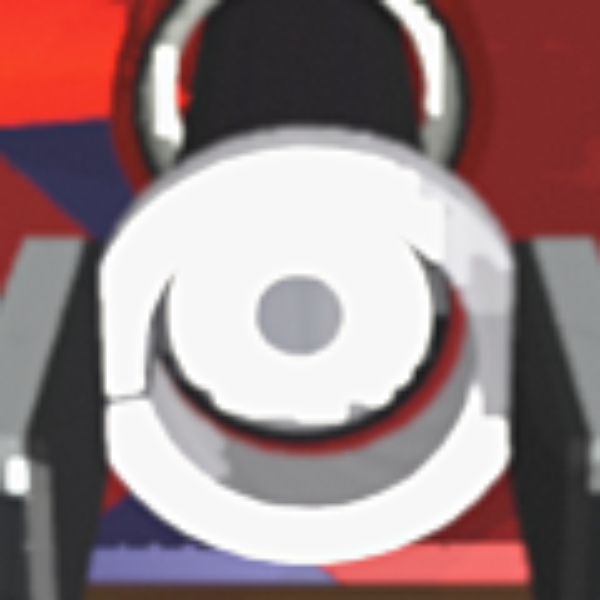

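The steerer disc is about 10 crop px left of the bore centre, so the ring must go about 1.1 mm in +y. x looks aligned. I'll correct that and the tilt, then feel down.

```bash

python3 -m jog '{"travel":[[0,1.1,0],[0,0,0],[0,0,0]],"dr":[[0.07,0.12,0],[0,0,0],[0,0,0]],"jaw":[255,255,255]}'
python3 -c "
from h import *
s=get_state();print(s['eef_pos'],Ro.from_quat(s['tcp_rot']).as_matrix()[:,2])"
python3 -m jog '{"travel":[[0,0,-2],[0,0,0]],"dr":[[0,0,0],[0,0,0]],"jaw":[255,255]}'
python3 -m jog '{"travel":[[0,0,-1.5],[0,0,0]],"dr":[[0,0,0],[0,0,0]],"jaw":[255,255]}'
```

```text
time: 7.92
eef_pos: [0.6324, -0.0765, 0.0733]
tcp_rot: [1.0, -0.0, 0.001, 0.0]
contact_force: [0.4, 0.5, 0.1]
opening: 0.405
[ 0.63241599 -0.07649535  0.07329821] [ 2.11068401e-03 -5.08608072e-05 -9.99997771e-01]
time: 8.08
eef_pos: [0.6321, -0.0765, 0.0709]
tcp_rot: [1.0, -0.0, 0.001, -0.0]
contact_force: [-0.5, 0.3, 0.2]
opening: 0.408
time: 8.25
eef_pos: [0.6321, -0.0764, 0.0694]
tcp_rot: [1.0, -0.0, 0.001, -0.0]
contact_force: [-1.2, 0.0, -0.4]
opening: 0.407
```

Rotation now answers as expected (0.12° gave 0.0021 rad). I'll level the rest and keep feeling down.

```bash

python3 -m jog '{"travel":[[0,0,-1.5],[0,0,0]],"dr":[[0,0.12,0],[0,0,0]],"jaw":[255,255]}'
python3 -m jog '{"travel":[[0,0,-1.5],[0,0,0]],"dr":[[0,0,0],[0,0,0]],"jaw":[255,255]}'
python3 -m jog '{"travel":[[0,0,-1.5],[0,0,0]],"dr":[[0,0,0],[0,0,0]],"jaw":[255,255]}'
```

```text
time: 8.42
eef_pos: [0.6322, -0.0765, 0.0679]
tcp_rot: [1.0, -0.0, -0.0, -0.0]
contact_force: [-1.0, 0.7, 0.5]
opening: 0.412
time: 8.58
eef_pos: [0.6322, -0.0765, 0.0665]
tcp_rot: [1.0, -0.0, -0.0, -0.0]
contact_force: [-0.3, -0.1, -0.9]
opening: 0.408
time: 8.75
eef_pos: [0.6322, -0.0765, 0.065]
tcp_rot: [1.0, -0.0, -0.0, -0.0]
contact_force: [-0.7, -0.1, 0.3]
opening: 0.411
```

No force at 5 mm past the expected tip height, so the ring is on. Continuing down.

```bash

python3 -m jog '{"travel":[[0,0,-3],[0,0,-3],[0,0,0]],"dr":[[0,0,0],[0,0,0],[0,0,0]],"jaw":[255,255,255]}'
python3 -m jog '{"travel":[[0,0,-4],[0,0,-4],[0,0,0]],"dr":[[0,0,0],[0,0,0],[0,0,0]],"jaw":[255,255,255]}'
python3 -m jog '{"travel":[[0,0,-4],[0,0,-4],[0,0,0]],"dr":[[0,0,0],[0,0,0],[0,0,0]],"jaw":[255,255,255]}'
```

```text
time: 9.0
eef_pos: [0.6321, -0.0764, 0.0584]
tcp_rot: [1.0, -0.0, -0.0, -0.0]
contact_force: [0.2, -1.2, -0.4]
opening: 0.405
time: 9.25
eef_pos: [0.6321, -0.0765, 0.0502]
tcp_rot: [1.0, -0.0, -0.0, -0.0]
contact_force: [0.6, -0.5, -0.5]
opening: 0.408
time: 9.5
eef_pos: [0.6321, -0.0764, 0.0423]
tcp_rot: [1.0, -0.0, -0.0, -0.0]
contact_force: [-0.1, 0.5, -0.6]
opening: 0.411
```

```bash

python3 -m jog '{"travel":[[0,0,-5],[0,0,-5],[0,0,-5],[0,0,-5],[0,0,0]],"dr":[[0,0,0],[0,0,0],[0,0,0],[0,0,0],[0,0,0]],"jaw":[255,255,255,255,255]}'
python3 -m jog '{"travel":[[0,0,-3],[0,0,-3],[0,0,0]],"dr":[[0,0,0],[0,0,0],[0,0,0]],"jaw":[255,255,255]}'
python3 -m jog '{"travel":[[0,0,-2],[0,0,0]],"dr":[[0,0,0],[0,0,0]],"jaw":[255,255]}'
```

```text
time: 9.92
eef_pos: [0.632, -0.0765, 0.0219]
tcp_rot: [1.0, -0.0, -0.0, -0.0]
contact_force: [0.7, 0.5, -1.8]
opening: 0.412
time: 10.17
eef_pos: [0.6321, -0.0764, 0.0166]
tcp_rot: [1.0, -0.0, -0.0, -0.0]
contact_force: [0.7, 0.6, -0.0]
opening: 0.412
time: 10.33
eef_pos: [0.6321, -0.0764, 0.0149]
tcp_rot: [1.0, -0.0, -0.0, -0.0]
contact_force: [0.8, -0.1, -0.7]
opening: 0.411
```

```bash

python3 -m jog '{"travel":[[0,0,-2],[0,0,0]],"dr":[[0,0,0],[0,0,0]],"jaw":[255,255]}'
python3 -m jog '{"travel":[[0,0,-2],[0,0,0]],"dr":[[0,0,0],[0,0,0]],"jaw":[255,255]}'
python3 -m jog '{"travel":[[0,0,-1],[0,0,0]],"dr":[[0,0,0],[0,0,0]],"jaw":[255,255]}'
```

```text
time: 10.5
eef_pos: [0.6321, -0.0764, 0.013]
tcp_rot: [1.0, -0.0, -0.0, -0.0]
contact_force: [0.4, 0.6, -0.4]
opening: 0.411
time: 10.67
eef_pos: [0.6326, -0.0766, 0.0117]
tcp_rot: [1.0, -0.0, 0.0, 0.0]
contact_force: [-0.4, 0.4, 1.1]
opening: 0.412
time: 10.83
eef_pos: [0.6326, -0.0766, 0.0116]
tcp_rot: [1.0, -0.0, -0.0, 0.0]
contact_force: [-2.5, 0.4, 5.9]
opening: 0.413
```

Contact at TCP z = 11.6 mm, which puts the bike origin at about 10 mm. That agrees with the tip height of 67.6 mm implied by the two wrist views. Pressing to about 16 N and holding.

```bash

python3 -m jog '{"travel":[[0,0,-1],[0,0,0],[0,0,0]],"dr":[[0,0,0],[0,0,0],[0,0,0]],"jaw":[255,255,255]}'
python3 -m jog '{"travel":[[0,0,-0.8],[0,0,0],[0,0,0],[0,0,0],[0,0,0]],"dr":[[0,0,0],[0,0,0],[0,0,0],[0,0,0],[0,0,0]],"jaw":[255,255,255,255,255]}'
```

```text
time: 11.08
eef_pos: [0.6327, -0.0766, 0.0115]
tcp_rot: [1.0, -0.0, -0.0, -0.0]
contact_force: [-5.6, 0.2, 10.5]
opening: 0.411
time: 11.5
eef_pos: [0.6327, -0.0766, 0.0114]
tcp_rot: [1.0, 0.0, -0.001, -0.0]
contact_force: [-6.3, 0.7, 13.6]
opening: 0.408
```

```bash

python3 -m jog '{"travel":[[0,0,-0.5],[0,0,0],[0,0,0],[0,0,0],[0,0,0]],"dr":[[0,0,0],[0,0,0],[0,0,0],[0,0,0],[0,0,0]],"jaw":[255,255,255,255,255]}'
python3 -m jog '{"travel":[[0,0,3.1],[0,0,0]],"dr":[[0,0,0],[0,0,0]],"jaw":[255,255]}'
python3 -m jog '{"travel":[[0,0,0],[0,0,0],[0,0,0],[0,0,0]],"dr":[[0,0,0],[0,0,0],[0,0,0],[0,0,0]],"jaw":[110,110,110,110]}'
```

```text
time: 11.92
eef_pos: [0.6327, -0.0766, 0.0114]
tcp_rot: [1.0, 0.0, -0.001, -0.0]
contact_force: [-8.0, 1.0, 15.1]
opening: 0.406
time: 12.08
eef_pos: [0.633, -0.0767, 0.012]
tcp_rot: [1.0, -0.0, 0.001, 0.0]
contact_force: [-0.2, 0.2, -0.3]
opening: 0.409
time: 12.42
eef_pos: [0.632, -0.0764, 0.0105]
tcp_rot: [1.0, -0.0, -0.0, -0.0]
contact_force: [-0.3, -1.1, 0.4]
opening: 0.567
```

Released. Rising for a check, then over to the cover.

```bash

python3 -m jog '{"travel":[[0,0,20],[0,0,35],[0,0,35],[-10,0,20],[0,0,0]],"dr":[[0,0,0],[0,0,0],[0,0,0],[0,0,0],[0,0,0]],"jaw":[110,110,110,110,110]}'
python3 - <<'E'
from h import *
s,im=snap("wrist","w8.png");print(s["eef_pos"],s["tcp_rot"],s["contact_force"])
sd,S=snap("side","s2.png")
c=cv2.resize(im[150:310,200:360],(600,600))
u,v=[int(x) for x in proj("side",[.632,-.0764,.03])]
d=cv2.resize(S[v-30:v+20,u-10:u+10][:, :],(200,500),interpolation=cv2.INTER_CUBIC);d=cv2.copyMakeBorder(d,0,100,0,0,0)
cv2.imwrite("pics/w8c.png",np.hstack([c,d]))
E
```

```text
time: 12.83
eef_pos: [0.6251, -0.0774, 0.1274]
tcp_rot: [1.0, -0.0, 0.005, 0.001]
contact_force: [1.7, 0.1, -0.2]
opening: 0.566
[ 0.62512312 -0.07738115  0.12735087] [ 9.99987743e-01 -9.21009260e-05  4.73710323e-03  1.43740329e-03] [ 1.74535198  0.05889771 -0.18198857]
```

View pics/w8c.png

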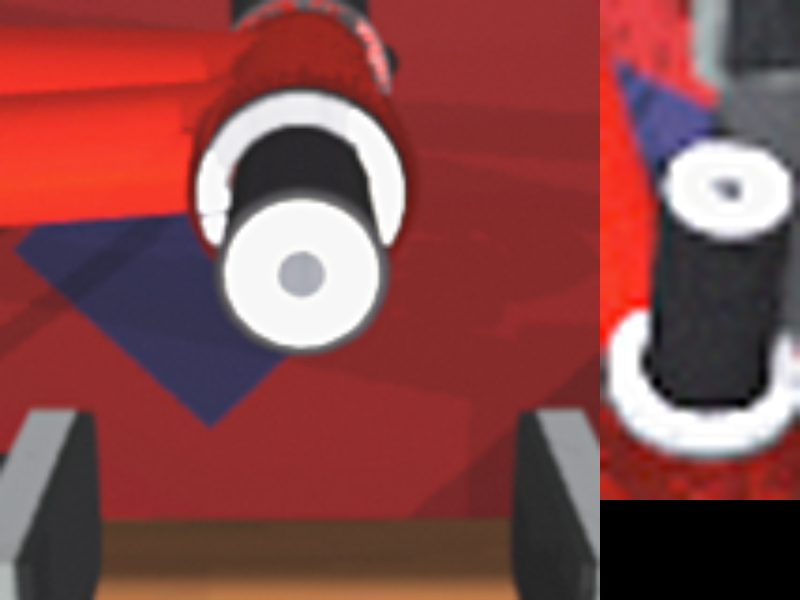

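The check shows the wedge ring level on the rim around the steerer, with even margins. Now to the cover.

```bash

python3 -m jog '{"travel":[[-36,18,0],[-36,18,0],[-36,18,0],[-38,17,0],[0,0,0]],"dr":[[0,0,0],[0,0,0],[0,0,0],[0,0,0],[0,0,0]],"jaw":[75,75,75,75,75]}'
python3 -m jog '{"travel":[[0,0,0],[0,0,0]],"dr":[[0,0,0],[0,0,0]],"jaw":[75,75]}'
python3 - <<'E'
from h import *
s,im=snap("wrist","w9.png");print(s["eef_pos"],Ro.from_quat(s["tcp_rot"]).as_matrix()[:,2],s["opening"])
p=proj("wrist",[.479,-.0056,.014],s);print(p);u,v=p.astype(int)
e,b=rings(im,(u-50,v-50,u+50,v+50),130);print(e,b)
print("lower rim assumption",onz("wrist",e[0],.006,s))
g=im.min(2);print("col",[int(g[y,u]) for y in range(v-45,v+45,2)]);print("row",[int(g[v,x]) for x in range(u-45,u+45,2)])
E
```

```text
time: 13.35
eef_pos: [0.4653, -0.0015, 0.1141]
tcp_rot: [1.0, 0.001, -0.009, -0.002]
contact_force: [0.2, 0.8, -2.3]
opening: 0.704
time: 13.52
eef_pos: [0.4763, -0.0055, 0.1202]
tcp_rot: [1.0, -0.0, -0.0, -0.0]
contact_force: [-0.3, 0.4, -0.1]
opening: 0.707
[ 0.47631735 -0.00548151  0.12015903] [-8.66563016e-04  1.38786518e-04 -9.99999615e-01] 0.707002773463445
[282.20837928 207.58245279]
((282.2198791503906, 204.19972229003906), (64.97527313232422, 66.38946533203125), 85.48436737060547) (249, 172, 67, 65)
lower rim assumption [ 0.47942578 -0.00562184  0.006     ]
col [55, 58, 44, 37, 59, 148, 236, 234, 236, 236, 241, 248, 249, 183, 43, 49, 50, 53, 55, 54, 52, 52, 56, 55, 50, 40, 36, 37, 38, 35, 71, 54, 234, 248, 247, 246, 247, 201, 50, 59, 66, 62, 65, 64, 65]
row [58, 57, 59, 53, 53, 50, 111, 239, 237, 236, 244, 247, 251, 151, 33, 51, 52, 53, 56, 55, 56, 57, 56, 56, 52, 50, 40, 38, 35, 34, 35, 32, 106, 254, 247, 247, 245, 245, 248, 155, 49, 53, 54, 54, 55]
```

```bash

python3 -m jog '{"travel":[[3,0,-30],[0,0,-30],[0,0,-30],[0,0,-15],[0,0,0]],"dr":[[0,0,0],[0,0,0],[0,0,0],[0,0,0],[0,0,0]],"jaw":[75,75,75,75,75]}'
python3 -m jog '{"travel":[[0,0,-7],[0,0,0],[0,0,0]],"dr":[[0,0,0],[0,0,0],[0,0,0]],"jaw":[75,75,75]}'
python3 -c "
from h import *
s=get_state();print(s['eef_pos'],Ro.from_quat(s['tcp_rot']).as_matrix()[:,2])"
```

```text
time: 13.98
eef_pos: [0.4778, -0.0057, 0.0122]
tcp_rot: [1.0, -0.001, -0.004, -0.001]
contact_force: [-0.6, -0.1, -0.2]
opening: 0.701
time: 14.23
eef_pos: [0.4809, -0.006, 0.0101]
tcp_rot: [1.0, -0.0, 0.001, 0.0]
contact_force: [0.2, 0.4, 0.2]
opening: 0.705
[ 0.48090001 -0.0059749   0.01006572] [ 2.08912954e-03 -4.68758554e-04 -9.99997708e-01]
```

```bash

python3 -m jog '{"travel":[[-1.5,0.3,-5],[0,0,-4],[0,0,0],[0,0,0]],"dr":[[0.03,0.12,0],[0,0,0],[0,0,0],[0,0,0]],"jaw":[75,75,75,75]}' 100
python3 -m jog '{"travel":[[0,0,0],[0,0,0],[0,0,0],[0,0,0],[0,0,0]],"dr":[[0,0,0],[0,0,0],[0,0,0],[0,0,0],[0,0,0]],"jaw":[255,255,255,255,255]}'
```

```text
time: 14.57
eef_pos: [0.4778, -0.0052, 0.0001]
tcp_rot: [1.0, -0.0, -0.001, -0.0]
contact_force: [0.4, -0.4, 0.6]
opening: 0.71
time: 14.98
eef_pos: [0.4783, -0.0053, 0.0015]
tcp_rot: [1.0, -0.0, -0.001, -0.0]
contact_force: [-2.8, 1.5, 7.4]
opening: 0.517
```

```bash

python3 -m jog '{"travel":[[0,0,20],[0,0,35],[0,0,35],[0,0,10],[36,-17,0]],"dr":[[0,0,0],[0,0,0],[0,0,0],[0,0,0],[0,0,0]],"jaw":[255,255,255,255,255]}'
python3 -m jog '{"travel":[[36,-17,0],[36,-17,0],[36,-17,0],[8,-3,0],[0,0,0]],"dr":[[0,0,0],[0,0,0],[0,0,0],[0,0,0],[0,0,0]],"jaw":[255,255,255,255,255]}'
python3 -m jog '{"travel":[[0,0,0],[0,0,0]],"dr":[[0,0,0],[0,0,0]],"jaw":[255,255]}'
python3 -c "
from h import *
s=get_state();print(s['eef_pos'],Ro.from_quat(s['tcp_rot']).as_matrix()[:,2])"
```

```text
time: 15.4
eef_pos: [0.5104, -0.0198, 0.1022]
tcp_rot: [1.0, 0.001, -0.001, -0.001]
contact_force: [-0.4, 0.1, -0.1]
opening: 0.514
time: 15.82
eef_pos: [0.6317, -0.0776, 0.0996]
tcp_rot: [1.0, -0.001, -0.001, -0.0]
contact_force: [-0.7, 0.6, -0.0]
opening: 0.516
time: 15.98
eef_pos: [0.6282, -0.0753, 0.0992]
tcp_rot: [1.0, 0.0, -0.002, -0.001]
contact_force: [0.1, 0.6, 0.0]
opening: 0.518
[ 0.62816586 -0.0752818   0.09918807] [-0.00459933  0.00136489 -0.99998849]
```

```bash

python3 -m jog '{"travel":[[2.8,-1.1,-10],[0,0,-10],[0,0,0],[0,0,0]],"dr":[[0,0,0],[0,0,0],[0,0,0],[0,0,0]],"jaw":[255,255,255,255]}'
python3 - <<'E'
from h import *
s=get_state();print(s['eef_pos'],Ro.from_quat(s['tcp_rot']).as_matrix()[:,2])
s,im=snap("wrist","w10.png")
cv2.imwrite("pics/w10c.png",cv2.resize(im[200:340,210:350],(600,600)))
print(proj("wrist",[.632,-.0764,.068],s))
E
```

```text
time: 16.32
eef_pos: [0.6311, -0.0766, 0.0784]
tcp_rot: [1.0, 0.0, -0.003, -0.001]
contact_force: [-0.6, -0.5, -0.6]
opening: 0.517
[ 0.63111329 -0.0766466   0.07840205] [-0.0053182   0.00142191 -0.99998485]
[281.79223605 265.38891218]
```

View pics/w10c.png

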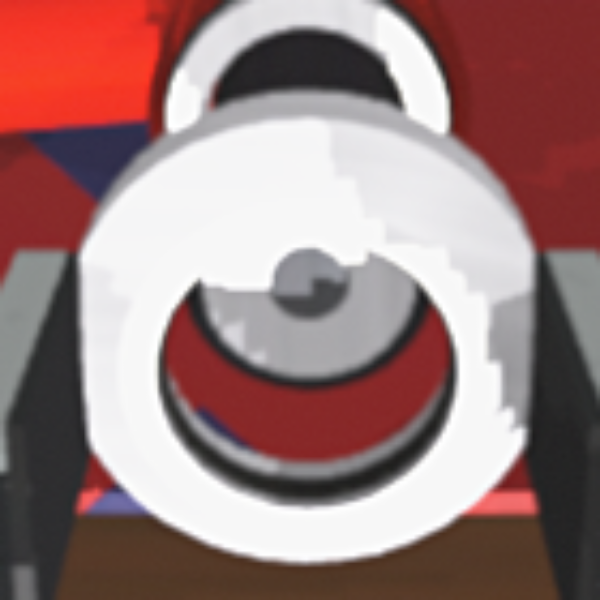

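The steerer dot is at px (282.6,266.3) and the cover bore centre is at column 282.1, so y is within 0.3 mm. I'll level and feel down.

```bash

python3 -m jog '{"travel":[[0,0,-3],[0,0,0],[0,0,0]],"dr":[[-0.08,-0.24,0],[0,0,0],[0,0,0]],"jaw":[255,255,255]}'
python3 -c "
from h import *
s=get_state();print(s['eef_pos'],Ro.from_quat(s['tcp_rot']).as_matrix()[:,2])"
```

```text
time: 16.62
eef_pos: [0.6326, -0.0773, 0.0771]
tcp_rot: [1.0, -0.0, 0.001, 0.0]
contact_force: [0.1, 0.5, -0.5]
opening: 0.515
[ 0.63262738 -0.07727743  0.07714504] [ 2.19891616e-03 -8.76514130e-04 -9.99997198e-01]
```

```bash

python3 -m jog '{"travel":[[-1.4,0.8,-1],[0,0,0],[0,0,0]],"dr":[[0.05,0.12,0],[0,0,0],[0,0,0]],"jaw":[255,255,255]}'
python3 -m jog '{"travel":[[0,0,-3],[0,0,0]],"dr":[[0,0,0],[0,0,0]],"jaw":[255,255]}'
python3 -c "
from h import *
s=get_state();print(s['eef_pos'],Ro.from_quat(s['tcp_rot']).as_matrix()[:,2])"
```

```text
time: 16.87
eef_pos: [0.6312, -0.0765, 0.0761]
tcp_rot: [1.0, -0.0, 0.0, 0.0]
contact_force: [0.3, 0.1, 0.3]
opening: 0.513
time: 17.03
eef_pos: [0.631, -0.0765, 0.0726]
tcp_rot: [1.0, -0.0, -0.0, -0.0]
contact_force: [0.3, -0.4, -0.9]
opening: 0.517
[ 0.63101067 -0.07645622  0.07256157] [-6.50354532e-04  1.91696346e-04 -9.99999770e-01]
```

```bash

python3 -m jog '{"travel":[[0,0,-3],[0,0,-3],[0,0,0]],"dr":[[0,0,0],[0,0,0],[0,0,0]],"jaw":[255,255,255]}'
python3 -m jog '{"travel":[[0,0,-1.5],[0,0,0]],"dr":[[0,0,0],[0,0,0]],"jaw":[255,255]}'
python3 -m jog '{"travel":[[0,0,-1.5],[0,0,0]],"dr":[[0,0,0],[0,0,0]],"jaw":[255,255]}'
python3 -m jog '{"travel":[[0,0,-1.5],[0,0,0]],"dr":[[0,0,0],[0,0,0]],"jaw":[255,255]}'
```

```text
time: 17.28
eef_pos: [0.6307, -0.0764, 0.0661]
tcp_rot: [1.0, -0.0, -0.001, -0.0]
contact_force: [-0.4, 0.5, -0.6]
opening: 0.513
time: 17.45
eef_pos: [0.6311, -0.0765, 0.0652]
tcp_rot: [1.0, -0.0, -0.0, -0.0]
contact_force: [-0.3, -0.0, -0.3]
opening: 0.517
time: 17.62
eef_pos: [0.6312, -0.0765, 0.0639]
tcp_rot: [1.0, -0.0, -0.0, -0.0]
contact_force: [-0.9, 0.0, -0.7]
opening: 0.514
time: 17.78
eef_pos: [0.6311, -0.0765, 0.0623]
tcp_rot: [1.0, -0.0, -0.0, -0.0]
contact_force: [-0.7, 0.4, -0.2]
opening: 0.519
```

```bash

python3 -m jog '{"travel":[[0,0,-2],[0,0,0]],"dr":[[0,0,0],[0,0,0]],"jaw":[255,255]}'
python3 -m jog '{"travel":[[0,0,-2],[0,0,0]],"dr":[[0,0,0],[0,0,0]],"jaw":[255,255]}'
python3 -m jog '{"travel":[[0,0,-2],[0,0,0]],"dr":[[0,0,0],[0,0,0]],"jaw":[255,255]}'
```

```text
time: 17.95
eef_pos: [0.631, -0.0764, 0.0602]
tcp_rot: [1.0, -0.0, -0.0, -0.0]
contact_force: [-0.9, 0.4, -0.5]
opening: 0.517
time: 18.12
eef_pos: [0.6311, -0.0767, 0.0584]
tcp_rot: [1.0, -0.0, -0.0, 0.0]
contact_force: [-0.3, -1.3, -1.0]
opening: 0.513
time: 18.28
eef_pos: [0.6309, -0.0767, 0.0562]
tcp_rot: [1.0, -0.0, -0.0, 0.0]
contact_force: [-1.2, -1.3, -0.4]
opening: 0.514
```

```bash

python3 -m jog '{"travel":[[0,0.1,-2],[0,0,-2],[0,0,0]],"dr":[[0,0,0],[0,0,0],[0,0,0]],"jaw":[255,255,255]}'
python3 -m jog '{"travel":[[0,0,-3],[0,0,-3],[0,0,0]],"dr":[[0,0,0],[0,0,0],[0,0,0]],"jaw":[255,255,255]}'
python3 -m jog '{"travel":[[0,0,-3],[0,0,-3],[0,0,0]],"dr":[[0,0,0],[0,0,0],[0,0,0]],"jaw":[255,255,255]}'
```

```text
time: 18.53
eef_pos: [0.631, -0.0766, 0.052]
tcp_rot: [1.0, -0.0, -0.0, 0.0]
contact_force: [-2.2, -2.9, 1.3]
opening: 0.52
time: 18.78
eef_pos: [0.631, -0.0766, 0.0455]
tcp_rot: [1.0, -0.0, -0.0, 0.0]
contact_force: [-1.6, -3.0, -0.8]
opening: 0.513
time: 19.03
eef_pos: [0.631, -0.0766, 0.0396]
tcp_rot: [1.0, -0.0, -0.0, 0.0]
contact_force: [-2.4, -3.1, -2.2]
opening: 0.516
```

```bash

python3 -m jog '{"travel":[[-0.3,-0.5,-3],[0,0,-3],[0,0,0]],"dr":[[0,0,0],[0,0,0],[0,0,0]],"jaw":[255,255,255]}'
python3 -m jog '{"travel":[[0,0,-3],[0,0,-3],[0,0,-3],[0,0,0]],"dr":[[0,0,0],[0,0,0],[0,0,0],[0,0,0]],"jaw":[255,255,255,255]}'
python3 -m jog '{"travel":[[0,0,-3],[0,0,-3],[0,0,0]],"dr":[[0,0,0],[0,0,0],[0,0,0]],"jaw":[255,255,255]}'
```

```text
time: 19.28
eef_pos: [0.6309, -0.0766, 0.0336]
tcp_rot: [1.0, -0.0, 0.0, -0.0]
contact_force: [-1.3, -1.0, -1.7]
opening: 0.516
time: 19.62
eef_pos: [0.6309, -0.0767, 0.0246]
tcp_rot: [1.0, -0.0, 0.0, -0.0]
contact_force: [-1.7, -1.1, -1.2]
opening: 0.51
time: 19.87
eef_pos: [0.6309, -0.0767, 0.0186]
tcp_rot: [1.0, -0.0, 0.0, -0.0]
contact_force: [-0.8, -0.6, -1.1]
opening: 0.519
```

```bash

python3 -m jog '{"travel":[[0,0,-2],[0,0,-2],[0,0,0]],"dr":[[0,0,0],[0,0,0],[0,0,0]],"jaw":[255,255,255]}'
python3 -m jog '{"travel":[[0,0,-1.5],[0,0,0]],"dr":[[0,0,0],[0,0,0]],"jaw":[255,255]}'
python3 -m jog '{"travel":[[0,0,-1.5],[0,0,0]],"dr":[[0,0,0],[0,0,0]],"jaw":[255,255]}'
```

```text
time: 20.12
eef_pos: [0.6309, -0.0768, 0.015]
tcp_rot: [1.0, -0.0, 0.0, -0.0]
contact_force: [-1.8, 0.4, -0.7]
opening: 0.511
time: 20.28
eef_pos: [0.6309, -0.0768, 0.0138]
tcp_rot: [1.0, -0.0, 0.0, -0.0]
contact_force: [-2.3, 0.2, -0.9]
opening: 0.512
time: 20.45
eef_pos: [0.6309, -0.0768, 0.0124]
tcp_rot: [1.0, -0.0, 0.0, -0.0]
contact_force: [-1.7, -0.8, 0.3]
opening: 0.517
```

```bash

python3 -m jog '{"travel":[[0,0,-1],[0,0,0]],"dr":[[0,0,0],[0,0,0]],"jaw":[255,255]}'
python3 -m jog '{"travel":[[0,0,-1],[0,0,0],[0,0,0]],"dr":[[0,0,0],[0,0,0],[0,0,0]],"jaw":[255,255,255]}'
python3 -m jog '{"travel":[[0,0,-0.8],[0,0,0],[0,0,0]],"dr":[[0,0,0],[0,0,0],[0,0,0]],"jaw":[255,255,255]}'
```

```text
time: 20.62
eef_pos: [0.631, -0.0769, 0.0119]
tcp_rot: [1.0, -0.0, -0.0, -0.0]
contact_force: [-4.9, 0.6, 2.7]
opening: 0.518
time: 20.87
eef_pos: [0.631, -0.0769, 0.0118]
tcp_rot: [1.0, -0.0, -0.0, -0.0]
contact_force: [-5.4, 1.5, 7.0]
opening: 0.518
time: 21.12
eef_pos: [0.6311, -0.0769, 0.0118]
tcp_rot: [1.0, -0.0, -0.001, -0.0]
contact_force: [-7.0, 1.1, 10.4]
opening: 0.518
```

The cover is home: contact at 11.9 mm against 12.1 mm expected. Firm push, held.

```bash

python3 -m jog '{"travel":[[0,0,-1],[0,0,0],[0,0,0]],"dr":[[0,0,0],[0,0,0],[0,0,0]],"jaw":[255,255,255]}'
python3 -m jog '{"travel":[[0,0,-0.7],[0,0,0],[0,0,0],[0,0,0],[0,0,0]],"dr":[[0,0,0],[0,0,0],[0,0,0],[0,0,0],[0,0,0]],"jaw":[255,255,255,255,255]}'
```

```text
time: 21.37
eef_pos: [0.6311, -0.0769, 0.0118]
tcp_rot: [1.0, 0.0, -0.001, -0.0]
contact_force: [-10.0, 1.7, 16.6]
opening: 0.513
time: 21.78
eef_pos: [0.6311, -0.0769, 0.0117]
tcp_rot: [1.0, 0.0, -0.001, -0.0]
contact_force: [-10.7, 1.6, 18.7]
opening: 0.517
```

```bash

python3 -m jog '{"travel":[[0,0,3],[0,0,0]],"dr":[[0,0,0],[0,0,0]],"jaw":[255,255]}'
python3 -m jog '{"travel":[[0,0,0],[0,0,0],[0,0,0],[0,0,0]],"dr":[[0,0,0],[0,0,0],[0,0,0],[0,0,0]],"jaw":[75,75,75,75]}'
python3 -m jog '{"travel":[[0,0,20],[0,0,35],[0,0,35],[-20,0,20],[-38,-5,0]],"dr":[[0,0,0],[0,0,0],[0,0,0],[0,0,0],[0,0,0]],"jaw":[75,75,75,75,75]}'
python3 -m jog '{"travel":[[-33,-37,0],[-33,-37,0],[-31,-37,0],[0,-37,0],[0,-37,0]],"dr":[[0,0,0],[0,0,0],[0,0,0],[0,0,0],[0,0,0]],"jaw":[100,100,100,100,100]}'
python3 -m jog '{"travel":[[0,0,0],[0,0,0],[0,0,0]],"dr":[[0,0,0],[0,0,0],[0,0,0]],"jaw":[100,100,100]}'
python3 - <<'E'
from h import *
s,im=snap("wrist","w11.png");print(s["eef_pos"],Ro.from_quat(s["tcp_rot"]).as_matrix()[:,2],s["opening"])
p=proj("wrist",[.4758,-.2687,.01],s);print(p);u,v=p.astype(int)
e,b=rings(im,(u-50,v-50,u+50,v+50),130);print(e,b,onz("wrist",e[0],.008,s))
_,S=snap("side","s3.png");q=proj("side",[.632,-.0764,.03]).astype(int)
print(proj("side",[.632,-.0764,.0251]),proj("side",[.632,-.0764,.068]))
a=cv2.resize(S[q[1]-40:q[1]+40,q[0]-40:q[0]+40],(400,400),interpolation=cv2.INTER_CUBIC)
cv2.imwrite("pics/m.png",np.hstack([a,cv2.resize(im[v-80:v+100,u-90:u+90],(400,400))]))
E
```

```text
time: 21.95
eef_pos: [0.6311, -0.0768, 0.0119]
tcp_rot: [1.0, -0.0, 0.0, 0.0]
contact_force: [-5.7, 0.1, 6.7]
opening: 0.509
time: 22.28
eef_pos: [0.6314, -0.077, 0.0107]
tcp_rot: [1.0, -0.0, 0.0, 0.0]
contact_force: [-0.1, 0.0, -0.4]
opening: 0.705
time: 22.7
eef_pos: [0.5794, -0.0833, 0.1285]
tcp_rot: [1.0, 0.001, 0.008, 0.002]
contact_force: [0.1, -0.9, 1.5]
opening: 0.702
time: 23.12
eef_pos: [0.4892, -0.2509, 0.1208]
tcp_rot: [1.0, -0.0, 0.0, -0.0]
contact_force: [1.1, -0.1, -0.3]
opening: 0.603
time: 23.37
eef_pos: [0.4907, -0.2499, 0.1208]
tcp_rot: [1.0, -0.001, -0.0, -0.0]
contact_force: [-0.6, 0.1, -0.3]
opening: 0.613
[ 0.49069138 -0.24990739  0.12076774] [-1.23610894e-04  5.89900345e-04 -9.99999818e-01] 0.6131153963054614
[306.89192026 228.36247753]
((304.2237854003906, 226.3237762451172), (47.68128967285156, 48.546024322509766), 84.7416763305664) (280, 203, 49, 48) [ 0.47676393 -0.26678048  0.008     ]
[340.48038258 258.2766507 ] [342.32031284 243.62940972]
```

View pics/m.png

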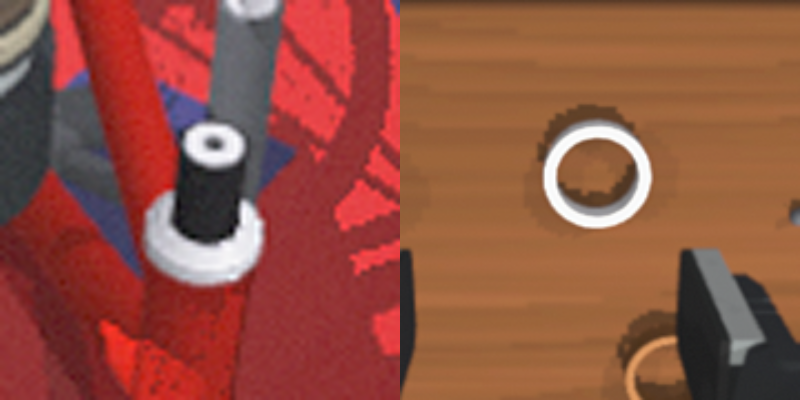

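View 12: the cover sits flush on the head tube with the steerer centred in it. The spacer is right of centre at px (304,226) and the brown look-alike is clear of the fingers. I'll refine the spacer centre from its bright top face.

```bash
python3 - <<'E'
from h import *
im=cv2.imread("pics/w11.png")
s=dict(eef_pos=[0.49069138,-0.24990739,0.12076774],tcp_rot=Ro.from_matrix([[1,0,-.0001],[0,-1,.0006],[-.0001,-.0006,-1]]).as_quat())
g=im.min(2)
m=(g>205).astype(np.uint8);m[:190]=0;m[265:]=0;m[:,:260]=0;m[:,350:]=0
cs,h=cv2.findContours(m,cv2.RETR_CCOMP,cv2.CHAIN_APPROX_NONE)
for c in cs:
    if cv2.contourArea(c)>500:
        e=cv2.fitEllipse(c);b=cv2.boundingRect(c);print(e,b,onz("wrist",e[0],.010,s),(onz("wrist",(b[0],e[0][1]),.01,s)-onz("wrist",(b[0]+b[2],e[0][1]),.01,s))[1])
E
python3 -m jog '{"travel":[[-14,-17,-25],[0,0,-25],[0,0,-25],[0,0,-20],[0,0,0]],"dr":[[0,0,0],[0,0,0],[0,0,0],[0,0,0],[0,0,0]],"jaw":[110,110,110,110,110]}' 80
python3 -m jog '{"travel":[[0,0,0],[0,0,0]],"dr":[[0,0,0],[0,0,0]],"jaw":[110,110]}'
python3 -c "
from h import *
s=get_state();print(s['eef_pos'],Ro.from_quat(s['tcp_rot']).as_matrix()[:,2])"
```

```text
((304.3788757324219, 227.03585815429688), (44.643211364746094, 47.07178497314453), 81.41424560546875) (281, 205, 48, 45) [ 0.47688545 -0.2667867   0.01      ] 0.03641423950280828
((304.3599548339844, 227.09815979003906), (36.54330825805664, 38.76108169555664), 82.71739959716797) (285, 209, 40, 38) [ 0.47683566 -0.26677325  0.01      ] 0.030343250620922524
time: 23.88
eef_pos: [0.474, -0.2633, 0.0214]
tcp_rot: [1.0, 0.001, -0.004, -0.003]
contact_force: [-0.7, 1.0, -0.4]
opening: 0.568
time: 24.05
eef_pos: [0.4778, -0.2669, 0.0273]
tcp_rot: [1.0, 0.001, 0.001, 0.001]
contact_force: [-0.3, 0.4, -0.7]
opening: 0.568
[ 0.47777739 -0.26685357  0.02725107] [ 0.0014339  -0.00113465 -0.99999833]
```

```bash

python3 -m jog '{"travel":[[-0.9,0,-10],[0,0,-9],[0,0,-5],[0,0,0],[0,0,0]],"dr":[[0.06,0.08,0],[0,0,0],[0,0,0],[0,0,0],[0,0,0]],"jaw":[110,110,110,110,110]}'
python3 -c "
from h import *
s=get_state();print(s['eef_pos'],Ro.from_quat(s['tcp_rot']).as_matrix()[:,2])"
```

```text
time: 24.47
eef_pos: [0.4755, -0.2668, 0.0016]
tcp_rot: [1.0, -0.0, -0.001, -0.001]
contact_force: [-0.2, 0.8, -0.1]
opening: 0.571
[ 0.47548934 -0.26679415  0.00155139] [-0.00227345  0.00179883 -0.9999958 ]
```

```bash

python3 -m jog '{"travel":[[1,0,1],[0,0,0],[0,0,0]],"dr":[[-0.06,-0.07,0],[0,0,0],[0,0,0]],"jaw":[110,110,110]}'
python3 -m jog '{"travel":[[0,0,0],[0,0,0],[0,0,0],[0,0,0],[0,0,0]],"dr":[[0,0,0],[0,0,0],[0,0,0],[0,0,0],[0,0,0]],"jaw":[255,255,255,255,255]}'
python3 -c "
from h import *
s=get_state();print(s['eef_pos'],Ro.from_quat(s['tcp_rot']).as_matrix()[:,2])"
```

```text
time: 24.72
eef_pos: [0.4772, -0.2674, 0.0036]
tcp_rot: [1.0, -0.0, 0.0, 0.0]
contact_force: [0.8, -0.6, -0.4]
opening: 0.575
time: 25.13
eef_pos: [0.4773, -0.2674, 0.0042]
tcp_rot: [1.0, -0.0, 0.0, 0.0]
contact_force: [-1.5, 2.1, 5.5]
opening: 0.365
[ 0.47726625 -0.26739929  0.00420375] [ 3.35407632e-04 -5.05292064e-04 -9.99999816e-01]
```

```bash

python3 -m jog '{"travel":[[0,0,20],[0,0,35],[0,0,35],[0,0,10],[22,27,0]],"dr":[[0,0,0],[0,0,0],[0,0,0],[0,0,0],[0,0,0]],"jaw":[255,255,255,255,255]}'
python3 -m jog '{"travel":[[22,27,0],[22,27,0],[22,27,0],[22,27,0],[22,27,0]],"dr":[[0,0,0],[0,0,0],[0,0,0],[0,0,0],[0,0,0]],"jaw":[255,255,255,255,255]}'
python3 -m jog '{"travel":[[22,28,0],[0,0,0],[0,0,-8],[0,0,0],[0,0,0]],"dr":[[0,0,0],[0,0,0],[0,0,0],[0,0,0],[0,0,0]],"jaw":[255,255,255,255,255]}'
python3 -c "
from h import *
s=get_state();print(s['eef_pos'],Ro.from_quat(s['tcp_rot']).as_matrix()[:,2])"
```

```text
time: 25.55
eef_pos: [0.4998, -0.2449, 0.1079]
tcp_rot: [1.0, -0.003, 0.003, 0.004]
contact_force: [0.8, -0.7, -0.1]
opening: 0.361
time: 25.97
eef_pos: [0.6094, -0.1035, 0.1026]
tcp_rot: [1.0, -0.0, -0.0, -0.0]
contact_force: [-0.1, -1.5, 0.0]
opening: 0.364
time: 26.38
eef_pos: [0.6293, -0.0777, 0.0934]
tcp_rot: [1.0, -0.001, -0.002, -0.0]
contact_force: [-0.0, -0.8, 0.4]
opening: 0.367
[ 0.62928208 -0.07765133  0.09340744] [-3.27681075e-03  6.13488449e-04 -9.99994443e-01]
```

```bash

python3 -m jog '{"travel":[[2.5,1,-8],[0,0,0],[0,0,0]],"dr":[[0,-0.08,0],[0,0,0],[0,0,0]],"jaw":[255,255,255]}'
python3 -c "
from h import *
s=get_state();print(s['eef_pos'],Ro.from_quat(s['tcp_rot']).as_matrix()[:,2])"
```

```text
time: 26.63
eef_pos: [0.6325, -0.0767, 0.0862]
tcp_rot: [1.0, -0.001, -0.0, -0.0]
contact_force: [0.3, 0.1, 0.8]
opening: 0.363
[ 0.63254871 -0.07668717  0.08619521] [-3.13107548e-04  4.39493934e-04 -9.99999854e-01]
```

```bash

python3 -m jog '{"travel":[[0,0,-4],[0,0,-3],[0,0,0],[0,0,0]],"dr":[[0,0,0],[0,0,0],[0,0,0],[0,0,0]],"jaw":[255,255,255,255]}'
python3 - <<'E'
from h import *
s,im=snap("wrist","w12.png");print(s["eef_pos"],Ro.from_quat(s["tcp_rot"]).as_matrix()[:,2],s["contact_force"])
T=proj("wrist",[.632,-.0764,.068],s);print("tip pred",T)
e=s["eef_pos"]
for d in(-18,-14.8,14.8,18):print(d,proj("wrist",[e[0]-.0004,e[1]+d/1e3,e[2]+.0058],s),proj("wrist",[e[0]-.0004+d/1e3,e[1],e[2]+.0058],s))
for v in(int(T[1]),int(T[1])+6,int(T[1])+12):
    print(v,[(u,int(im[v,u].min()),int(im[v,u].max())) for u in range(240,326,2)])
u=int(T[0]);print([(v,int(im[v,u].min()),int(im[v,u].max())) for v in range(228,326,2)])
E
```

```text
time: 26.97
eef_pos: [0.6331, -0.0761, 0.0797]
tcp_rot: [1.0, -0.0, 0.0, -0.0]
contact_force: [-0.6, 0.0, 0.1]
opening: 0.362
[ 0.6331169  -0.07605296  0.07974872] [ 6.63873262e-04  1.70949501e-04 -9.99999765e-01] [-0.58228017  0.04239417  0.09748736]
tip pred [283.01091325 268.1378265 ]
-18 [324.23258629 284.07434661] [282.36023494 320.34168275]
-14.8 [316.80044944 284.1056291 ] [282.35978477 314.12101025]
14.8 [247.9176987  284.14513916] [282.35189428 252.26882461]
18 [240.48779306 284.12240418] [282.35059038 245.10339603]
268 [(240, 42, 44), (242, 40, 42), (244, 178, 183), (246, 250, 251), (248, 247, 247), (250, 249, 250), (252, 239, 251), (254, 53, 65), (256, 94, 99), (258, 255, 255), (260, 248, 248), (262, 247, 247), (264, 247, 247), (266, 247, 247), (268, 247, 247), (270, 247, 247), (272, 248, 248), (274, 241, 242), (276, 145, 151), (278, 152, 159), (280, 151, 158), (282, 150, 158), (284, 147, 154), (286, 150, 159), (288, 155, 163), (290, 148, 155), (292, 255, 255), (294, 248, 248), (296, 246, 248), (298, 242, 244), (300, 255, 255), (302, 166, 169), (304, 208, 213), (306, 202, 
[... 1687 characters left out ...]
2, 179, 182), (244, 185, 190), (246, 251, 251), (248, 247, 247), (250, 247, 247), (252, 247, 247), (254, 247, 247), (256, 247, 247), (258, 248, 248), (260, 227, 227), (262, 143, 151), (264, 146, 154), (266, 148, 155), (268, 148, 155), (270, 149, 156), (272, 149, 157), (274, 148, 156), (276, 106, 109), (278, 171, 174), (280, 174, 176), (282, 173, 177), (284, 173, 176), (286, 174, 177), (288, 174, 176), (290, 132, 134), (292, 99, 102), (294, 49, 131), (296, 42, 141), (298, 40, 140), (300, 38, 141), (302, 85, 138), (304, 140, 141), (306, 138, 140), (308, 138, 141), (310, 142, 144), (312, 143, 145), (314, 255, 255), (316, 247, 247), (318, 248, 248), (320, 251, 253), (322, 73, 95), (324, 37, 83)]
```

The tip dot matches the prediction within 0.2 px. The bore needs about -0.6 mm in y and -0.7 mm in x, then I'll feel down.

```bash

python3 -m jog '{"travel":[[-0.7,-0.6,0],[0,0,0],[0,0,-3],[0,0,0]],"dr":[[0,0.02,0],[0,0,0],[0,0,0],[0,0,0]],"jaw":[255,255,255,255]}'
python3 -m jog '{"travel":[[0,0,-2],[0,0,0]],"dr":[[0,0,0],[0,0,0]],"jaw":[255,255]}'
python3 -m jog '{"travel":[[0,0,-1.5],[0,0,0]],"dr":[[0,0,0],[0,0,0]],"jaw":[255,255]}'
python3 -m jog '{"travel":[[0,0,-1.5],[0,0,0]],"dr":[[0,0,0],[0,0,0]],"jaw":[255,255]}'
```

```text
time: 27.35
eef_pos: [0.6324, -0.0766, 0.0766]
tcp_rot: [1.0, -0.0, 0.0, -0.0]
contact_force: [-0.1, 0.4, 0.5]
opening: 0.364
time: 27.52
eef_pos: [0.6324, -0.0766, 0.0746]
tcp_rot: [1.0, -0.0, 0.0, -0.0]
contact_force: [-0.0, -0.0, -0.4]
opening: 0.367
time: 27.68
eef_pos: [0.6324, -0.0765, 0.0732]
tcp_rot: [1.0, -0.0, 0.0, -0.0]
contact_force: [-0.4, 1.3, -0.2]
opening: 0.363
time: 27.85
eef_pos: [0.6325, -0.0766, 0.0718]
tcp_rot: [1.0, -0.0, 0.0, -0.0]
contact_force: [-0.6, 0.4, -0.1]
opening: 0.363
```

```bash

python3 -m jog '{"travel":[[0,0,-1.5],[0,0,0]],"dr":[[0,0,0],[0,0,0]],"jaw":[255,255]}'
python3 -m jog '{"travel":[[0,0,-1.5],[0,0,0]],"dr":[[0,0,0],[0,0,0]],"jaw":[255,255]}'
python3 -m jog '{"travel":[[0,0,-2],[0,0,0]],"dr":[[0,0,0],[0,0,0]],"jaw":[255,255]}'
python3 -m jog '{"travel":[[0,0,-3],[0,0,0]],"dr":[[0,0,0],[0,0,0]],"jaw":[255,255]}'
```

```text
time: 28.02
eef_pos: [0.6325, -0.0766, 0.0703]
tcp_rot: [1.0, -0.0, 0.0, -0.0]
contact_force: [0.8, -0.2, -0.2]
opening: 0.364
time: 28.18
eef_pos: [0.6325, -0.0766, 0.0688]
tcp_rot: [1.0, -0.0, 0.0, -0.0]
contact_force: [-1.1, -0.2, 0.3]
opening: 0.362
time: 28.35
eef_pos: [0.6324, -0.0766, 0.0667]
tcp_rot: [1.0, -0.0, 0.0, -0.0]
contact_force: [-0.5, 0.8, -0.2]
opening: 0.365
time: 28.52
eef_pos: [0.6323, -0.0766, 0.0634]
tcp_rot: [1.0, -0.0, -0.0, -0.0]
contact_force: [-0.2, 0.6, -0.2]
opening: 0.363
```

It's on, with no force. Down to just above the expected seat at TCP 29.3 mm.

```bash

python3 -m jog '{"travel":[[0,0,-4],[0,0,-4],[0,0,-4],[0,0,0]],"dr":[[0,0,0],[0,0,0],[0,0,0],[0,0,0]],"jaw":[255,255,255,255]}'
python3 -m jog '{"travel":[[0,0,-4],[0,0,-4],[0,0,-4],[0,0,0]],"dr":[[0,0,0],[0,0,0],[0,0,0],[0,0,0]],"jaw":[255,255,255,255]}'
python3 -m jog '{"travel":[[0,0,-3],[0,0,-2],[0,0,0]],"dr":[[0,0,0],[0,0,0],[0,0,0]],"jaw":[255,255,255]}'
python3 -m jog '{"travel":[[0,0,-2],[0,0,0]],"dr":[[0,0,0],[0,0,0]],"jaw":[255,255]}'
```

```text
time: 28.85
eef_pos: [0.6321, -0.0765, 0.0507]
tcp_rot: [1.0, -0.0, -0.0, -0.0]
contact_force: [-0.3, -0.5, 0.5]
opening: 0.365
time: 29.18
eef_pos: [0.6321, -0.0765, 0.0389]
tcp_rot: [1.0, -0.0, -0.0, -0.0]
contact_force: [0.2, 0.7, -0.1]
opening: 0.367
time: 29.43
eef_pos: [0.6322, -0.0765, 0.0345]
tcp_rot: [1.0, -0.0, -0.0, -0.0]
contact_force: [0.1, 0.5, -0.5]
opening: 0.371
time: 29.6
eef_pos: [0.6325, -0.0766, 0.0328]
tcp_rot: [1.0, -0.0, 0.0, -0.0]
contact_force: [-0.6, -0.3, 0.2]
opening: 0.363
```

```bash

python3 -m jog '{"travel":[[0,0,-2],[0,0,0]],"dr":[[0,0,0],[0,0,0]],"jaw":[255,255]}'
python3 -m jog '{"travel":[[0,0,-1.5],[0,0,0]],"dr":[[0,0,0],[0,0,0]],"jaw":[255,255]}'
python3 -m jog '{"travel":[[0,0,-1],[0,0,0]],"dr":[[0,0,0],[0,0,0]],"jaw":[255,255]}'
python3 -m jog '{"travel":[[0,0,-1],[0,0,0],[0,0,0]],"dr":[[0,0,0],[0,0,0],[0,0,0]],"jaw":[255,255,255]}'
```

```text
time: 29.77
eef_pos: [0.6325, -0.0766, 0.0308]
tcp_rot: [1.0, -0.0, 0.0, -0.0]
contact_force: [0.4, 0.2, 0.3]
opening: 0.359
time: 29.93
eef_pos: [0.6325, -0.0766, 0.0293]
tcp_rot: [1.0, -0.0, 0.0, -0.0]
contact_force: [0.2, 0.4, -1.3]
opening: 0.366
time: 30.1
eef_pos: [0.6327, -0.0767, 0.0291]
tcp_rot: [1.0, -0.0, 0.0, -0.0]
contact_force: [-0.5, 0.7, 3.7]
opening: 0.364
time: 30.35
eef_pos: [0.6328, -0.0767, 0.029]
tcp_rot: [1.0, -0.0, 0.0, -0.0]
contact_force: [-3.9, 1.2, 7.9]
opening: 0.363
```

Contact at 29.1 mm against 29.3 expected. Press, hold, release and retreat.

```bash

python3 -m jog '{"travel":[[0,0,-1],[0,0,-0.9],[0,0,0],[0,0,0],[0,0,0]],"dr":[[0,0,0],[0,0,0],[0,0,0],[0,0,0],[0,0,0]],"jaw":[255,255,255,255,255]}'
python3 -m jog '{"travel":[[0,0,0],[0,0,0],[0,0,0]],"dr":[[0,0,0],[0,0,0],[0,0,0]],"jaw":[255,255,255]}'
python3 -m jog '{"travel":[[0,0,2.8],[0,0,0]],"dr":[[0,0,0],[0,0,0]],"jaw":[255,255]}'
python3 -m jog '{"travel":[[0,0,0],[0,0,0],[0,0,0],[0,0,0]],"dr":[[0,0,0],[0,0,0],[0,0,0],[0,0,0]],"jaw":[90,90,90,90]}'
python3 -m jog '{"travel":[[0,0,15],[0,0,35],[0,0,35],[-20,0,20],[-38,0,0]],"dr":[[0,0,0],[0,0,0],[0,0,0],[0,0,0],[0,0,0]],"jaw":[90,90,90,90,90]}'
python3 -m jog '{"travel":[[-20,0,0],[0,0,0],[0,0,0]],"dr":[[0,0,0],[0,0,0],[0,0,0]],"jaw":[90,90,90]}'
python3 - <<'E'
from h import *
s,S=snap("side","s4.png");_,T=snap("top","t4.png")
A=cv2.imread("pics/s3.png");B=cv2.imread("pics/side0.png")
print(s["eef_pos"],s["contact_force"])
# white/black column profile along steerer, current vs before spacer, and predicted edges
for z in(.010,.0251,.0351,.068):print(z,proj("side",[.632,-.0764,z]).round(1),proj("side",[.6328+.001,-.0764-.018,z]).round(1))
u=int(round(proj("side",[.632,-.0764,.03])[0]))
print([(v,int(A[v,u].min()),int(S[v,u].min())) for v in range(238,280)])
d=cv2.absdiff(S,B).max(2);
for n,p in(("stem",(197,309)),("mug",(221,149)),("pot",(213,208)),("hex",(262,408)),("brown1",(267,311)),("brown2",(231,370))):
    print(n,float(np.mean(d[p[1]-12:p[1]+12,p[0]-14:p[0]+14]>60)))
E
```

```text
time: 30.77
eef_pos: [0.6329, -0.0767, 0.0289]
tcp_rot: [1.0, 0.0, -0.0, -0.0]
contact_force: [-8.3, 1.6, 14.6]
opening: 0.361
time: 31.02
eef_pos: [0.6329, -0.0767, 0.0289]
tcp_rot: [1.0, 0.0, -0.0, -0.0]
contact_force: [-6.7, 1.5, 14.0]
opening: 0.359
time: 31.18
eef_pos: [0.6334, -0.0768, 0.0294]
tcp_rot: [1.0, -0.0, 0.002, 0.0]
contact_force: [0.0, 0.3, 1.1]
opening: 0.363
time: 31.52
eef_pos: [0.6324, -0.0766, 0.0279]
tcp_rot: [1.0, -0.0, 0.0, -0.0]
contact_force: [-0.2, 0.6, -0.0]
opening: 0.647
time: 31.93
eef_pos: [0.5809, -0.0784, 0.1423]
tcp_rot: [1.0, 0.0, 0.008, 0.002]
contact_force: [0.5, -0.6, 1.4]
opening: 0.645
time: 32.18
eef_pos: [0.5544, -0.0767, 0.1346]
tcp_rot: [1.0, -0.0, 0.001, 0.0]
contact_force: [0.4, 0.1, -0.3]
opening: 0.643
[ 0.55436792 -0.07666555  0.13458738] [ 0.39418263  0.13596273 -0.29232351]
0.01 [339.9 263.2] [342.5 269.4]
0.0251 [340.5 258.3] [343.2 264.5]
0.0351 [340.9 254.9] [343.6 261.2]
0.068 [342.3 243.6] [345.1 249.8]
[(238, 68, 70), (239, 57, 59), (240, 123, 123), (241, 228, 228), (242, 236, 234), (243, 182, 179), (244, 113, 114), (245, 152, 150), (246, 226, 226), (247, 243, 241), (248, 203, 200), (249, 103, 101), (250, 37, 41), (251, 39, 40), (252, 41, 41), (253, 35, 38), (254, 37, 38), (255, 45, 37), (256, 46, 36), (257, 38, 39), (258, 39, 40), (259, 39, 38), (260, 44, 29), (261, 38, 148), (262, 40, 198), (263, 40, 189), (264, 64, 187), (265, 187, 203), (266, 233, 250), (267, 233, 248), (268, 230, 247), (269, 237, 248), (270, 205, 244), (271, 198, 231), (272, 174, 209), (273, 70, 84), (274, 26, 24), (275, 33, 35), (276, 31, 39), (277, 39, 35), (278, 38, 43), (279, 37, 33)]
stem 0.0
mug 0.0
pot 0.09672619047619048
hex 0.6845238095238095
brown1 0.6770833333333334
brown2 0.14583333333333334
```

The spacer's edge rose 3.8 px in the side view against 3.4 expected, so it's seated. The hex-key and brown-ring differences could be arm shadow, so I'll check them by template shift against earlier frames.

```bash
python3 - <<'E'
from h import *
def f(I):
    g=cv2.cvtColor(I,6);x=cv2.Sobel(g,5,1,0);y=cv2.Sobel(g,5,0,1);return np.minimum(np.hypot(x,y),120).astype(np.float32)
for a,bs,L in(("side0",("s2","s3","s4"),dict(stem=(197,309),pot=(213,208),hex=(262,405),brown1=(267,311),brown2=(231,370))),("top0",("t4",),dict(stem=(340,280),hex=(412,248),mug=(147,258),pot=(235,267),brown2=(385,258)))):
    A=f(cv2.imread(f"pics/{a}.png"))
    for b in bs:
        B=f(cv2.imread(f"pics/{b}.png"))
        for n,(u,v) in L.items():
            t=A[v-15:min(v+15,420),u-18:u+18];R=B[v-23:v+23,u-26:u+26]
            m=cv2.matchTemplate(R,t,cv2.TM_CCOEFF_NORMED);_,q,_,l=cv2.minMaxLoc(m);print(b,n,round(q,2),(l[0]-8,l[1]-8))
E
```

```text
s2 stem 0.97 (0, 0)
s2 pot 0.62 (0, 0)
s2 hex 0.7 (1, -1)
s2 brown1 0.65 (0, 0)
s2 brown2 0.66 (0, 0)
s3 stem 0.91 (0, 0)
s3 pot 0.64 (0, 0)
s3 hex 0.68 (1, -1)
s3 brown1 0.52 (0, 0)
s3 brown2 0.67 (0, 0)
s4 stem 0.97 (0, 0)
s4 pot 0.63 (0, 0)
s4 hex 0.69 (1, -1)
s4 brown1 0.65 (0, 0)
s4 brown2 0.66 (0, 0)
t4 stem 1.0 (0, 0)
t4 hex 0.28 (0, 0)
t4 mug 0.95 (0, 0)
t4 pot 0.87 (0, 0)
t4 brown2 0.56 (0, 0)
```

Nothing has shifted. The hex key's 1 px reading was already there before the arm came near it, so that's shadow. Handing in.

```bash
python3 -c "
from plant import *
print(sign_off())"
```

```text
the job is handed in; nothing more can be done
None
```

I fitted the wedge ring, then the cover, then the spacer on the steerer, and handed the job in at about 32 s with the robot clear of everything. No verdict was reported.

| Part | Push held | Seat check |
|---|---|---|
| Wedge ring | about 15 N | Contact gave a bike height of about 10 mm. My first camera estimate was 7 mm, but a second estimate from two wrist views agreed with 10 mm. It looked level and fully down in the picture. |
| Cover | about 18.7 N | Contact at TCP 11.9 mm, expected 12.1 mm. It looked flush in the picture. |
| Spacer | 14–14.6 N | Contact at TCP 29.1 mm, expected 29.3 mm. Its edge rose 3.8 px in the side view, expected about 3.4 px; I had no picture views left to look at it. |

- **Force on the bicycle:** the highest reading was about 19 N vertical with about 11 N sideways, so roughly 22 N in all. The readings come at the end of each call, so peaks in between were not seen.
- **Cover's rubber lip:** its 3–8 N drag never showed in the readings, which were all taken with the arm at rest. I relied on the contact height and the picture instead.
- **Other items:** the stem, mug and grease pot matched their first positions in the last images. The hex key read 1 px off in the side view, and its top-view match was too weak to confirm. The same 1 px was there before the arm came near it, so I took it for shadow.

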